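# Cap check on a rack of sample bottles

## Task

Swing the rack's clamp right over until its bar lies down on the bottles, then grip each blue cap gently and twist it clockwise by about a tenth of a turn, letting go where it ends up: a sound cap gives only a few degrees and stops, a loose one keeps turning. Swing the clamp fully back again and stand every bottle with a loose cap upright inside the orange rework tray, leaving the sound ones in their pockets, the clamp thrown back, and the other things on the bench alone.

Things in the scene. Friction and masses are not known exactly. Their poses are not given: they have to be found in the camera images.
- rack: Grey bottle rack, fixed to the bench. Origin: centre of its underside; x across (away from the robot at yaw 0), y along, z up. Two rows (x = -43, +43 mm) of three square pockets (y = -80, 0, +80 mm), 55 mm square, 30 mm deep, floor 6 mm above the bench; walls end at z = 36 mm. Two hinge posts 102 mm high at x = +110, y = -130, +130 mm.
- clamp (a joint): Swing-over hold-down clamp of the rack, rad. 0 = closed: its red-topped steel bar (40 mm wide, along rack y) lies between the rows just over the bottles' shoulders (top at z = 70 mm) and keeps them in; 1.77 = bar straight above the hinge; 2.2 = thrown fully back, away from the robot. Starts at 2.0 to 2.2. Weighs 0.4 kg; past centre it tends to fall either way, against some friction.
- clamp_handle (a point): Centre of the clamp's red round handle, 16 mm in diameter, 70 mm long, parallel to the hinge, sticking out beyond the rack's -y end. It moves with the clamp on a circle of 112 mm radius about clamp_hinge: 67 mm above the bench when closed, about 200 mm at the top. It can be pinched from above and turns between the fingers.
- clamp_hinge (a point): Point on the clamp's hinge axis (along rack y) level with the handle: at x = +110, y = -187, z = +90 mm in the rack's frame. With the clamp closed the handle lies 110 mm to the rack's -x of it and 22.5 mm below; opening by an angle a turns this offset by a about the rack's +y axis.
- tray: Loose orange rework tray, 270 mm (its x) by 100 mm (its y), 22 mm high, walls and floor 5 mm thick, 0.7 kg. Origin: centre of its underside. Holds up to three bottles in a line along its x (for example at -85, 0, +85 mm). It may get shifted during the job.
- tipbox: Blue pipette-tip box, 80 x 120 x 63 mm, a bystander to be left alone. Origin: centre of the underside.
- dishes: Stack of clear Petri dishes, 92 mm across, 45 mm high, a bystander to be left alone. Origin: centre of the underside.
- beaker: Glass beaker, 66 mm across, 85 mm high, a bystander to be left alone. Origin: centre of the underside.
- bottle1_mid (a point): White sample bottle, 103 mm high, 0.2 kg: body 52 x 52 mm, 58 mm high, 26 mm neck, blue screw cap 34 mm in diameter, 28 mm high (75 to 103 mm above the underside). This point: on its axis, 51.5 mm above the underside, 37.5 mm below the middle of the cap; z up. 4 to 6 of the 6 bottles are present (None if absent), each in a rack pocket where it can turn no more than about 0.1 rad.
- cap1 (a joint): Turn of bottle 1's cap, rad: 0 as found (white line on the cap over the black line on the shoulder), positive = clockwise from above, never below 0; it stays where left. A sound cap gives about 0.12 and stops dead; a loose one turns on to 1.4, against about 0.03 N m. A grip of 8 to 15 N is ample, over 40 N crushes the cap. The bottle may be carried by its cap.
- bottle2_mid (a point): As bottle1_mid, for another bottle of the same make.
- cap2 (a joint): As cap1, for bottle 2.
- bottle3_mid (a point): As bottle1_mid, for another bottle of the same make.
- cap3 (a joint): As cap1, for bottle 3.
- bottle4_mid (a point): As bottle1_mid, for another bottle of the same make.
- cap4 (a joint): As cap1, for bottle 4.
- bottle5_mid (a point): As bottle1_mid, for another bottle of the same make.
- cap5 (a joint): As cap1, for bottle 5.
- bottle6_mid (a point): As bottle1_mid, for another bottle of the same make.
- cap6 (a joint): As cap1, for bottle 6.

How it is judged (in metres and radians):
On the way, in this order (a step that is already met when the one before it is completed fails the run):
1. the clamp is swung over and its bar lies down on the bottles (value of joint clamp below 0.08 rad), for 0.3 s.
2. every cap has been twisted clockwise and left there: sound ones to their stop (over 3 degrees), loose ones by at least 17 degrees (value of joint each of cap1, cap4, cap6 above 0.05 rad and value of joint each of cap2, cap3, cap5 above 0.3 rad), for 0.2 s.
3. the clamp is thrown back past centre (value of joint clamp above 1.92 rad), for 0.2 s.
At the end, for the whole second after the job is handed in: Every bottle with a loose cap stands upright (within 7 degrees) on the floor of the tray, wholly inside its walls and at rest; every bottle with a sound cap stands upright in its own pocket, within 15 mm of where it was; the clamp is thrown back past centre (over 1.92 rad) (value of joint clamp above 1.92 rad and angle between each of bottle1_mid, bottle2_mid, bottle3_mid, bottle4_mid, bottle5_mid, bottle6_mid's own z axis and vertical below 0.12 rad and linear speed of each of bottle1, bottle2, bottle3, bottle4, bottle5, bottle6 below 0.03 m/s and distance of each of bottle1_mid, bottle4_mid, bottle6_mid from where it was at the start of the episode below 0.015 m and x of bottle2_mid in the frame of tray between -0.118 and 0.118 m and y of bottle2_mid in the frame of tray between -0.033 and 0.033 m and z of bottle2_mid in the frame of tray between 0.05 and 0.062 m and x of bottle3_mid in the frame of tray between -0.118 and 0.118 m and y of bottle3_mid in the frame of tray between -0.033 and 0.033 m and z of bottle3_mid in the frame of tray between 0.05 and 0.062 m and x of bottle5_mid in the frame of tray between -0.118 and 0.118 m and y of bottle5_mid in the frame of tray between -0.033 and 0.033 m and z of bottle5_mid in the frame of tray between 0.05 and 0.062 m); the robot touches nothing.
It fails at once if the tip box, dishes or beaker is shifted by more than 25 mm (distance of any of tipbox, dishes, beaker from where it was at the start of the episode above 0.025 m).
It fails at once if a bottle or its cap is squeezed hard (over 100 N of finger contact in all) (contact force between the fingers and bottle1 above 100 N or contact force between the fingers and bottle2 above 100 N or contact force between the fingers and bottle3 above 100 N or contact force between the fingers and bottle4 above 100 N or contact force between the fingers and bottle5 above 100 N or contact force between the fingers and bottle6 above 100 N).
Of bottle1, bottle2, bottle3, bottle4, bottle5, bottle6 only 4 to 6 are there at a start; the rules pass over those that are not, and their reading is None.
At some moment in a run one of tray may be knocked a few centimetres aside while the robot is not near it.
It also fails if it takes over 210 s, if anything falls off the work surface, if the arm or the gripper's body presses on something with over 40 N, if the wrist force passes 120 N, or if a joint passes its speed limit or range.

## Robot

A 6-joint arm with a two-finger parallel gripper is mounted at the origin on the work surface. World frame = base frame: x ahead of the robot, y to its left, z up, the work surface at z = 0. Lengths are in m, angles in degrees, forces in N, time in s.
With the tool pointing down it reaches from about 0.4 to 0.825 m from the base axis. Payload 7 kg.
Tool frame: the origin (TCP) lies between the finger pads; the fingertips stand 17 mm ahead of it and the grasp point (between the pads) lies 2 mm behind it; x points along the fingers, y is the direction in which the jaws open and shut, and the axes are right-handed (so a half turn about x gives the same grasp; the last joint's range is limited). The gripper opens to 88 mm and grips with 3 to 60 N. Pads are 19 mm wide; open, the fingers measure 130 mm over their backs; the gripper's body (78 mm by 193 mm) begins 47 mm behind the grasp point.
Start: joints at [-48.008, 20.546, 0.682, 0, -70.136, -16.507], TCP at [0.29, -0.609, 0.204] pointing down, gripper open.
Joint ranges: [-176.03, 176.03], [-82.01, 121.73], [-58.28, 71.71], [-173.87, 95.51], [-174.79, -0.11], [-173.66, 173.66]. Speed limits (degrees/s): [136.94, 136.94, 172.46, 180, 180, 180].

## Interface

Orientations are given as [roll, pitch, yaw] about the fixed x, y, z axes, in that order (R = Rz(yaw) Ry(pitch) Rx(roll)).
In Python, from plant import r gives the robot as it stands.
- The arm moves only by the shell command python3 -m jog 'ROWS' [FORCE]. ROWS is a JSON object of lists of equal length, an entry for each row: "fingers": the opening, from 0 (shut) to 1 (fully open); "dp": the shift along the tool's x, y, z in mm, a list of three; "twist": the turn about the tool's x in degrees. In form: {"fingers": [fingers, ...], "dp": [[dx, dy, dz], ...], "twist": [twist, ...]}. A call has exactly 5 rows; each row is the pose to reach, as a shift and turn from the pose measured when the call began, along the tool's axes at that moment; what a row does not reach only later rows make up. A row lasts 1/10 s, in which the tool goes at most 50 mm and 8.59 degrees, less where a joint would pass 70% of its speed; a pose out of reach is approached as far as the arm can. A call with a gripper value outside its range is refused whole. The fingers move at their own pace and stop on an object; FORCE is the grip in N (left out, the last holds). Time passes only in rows, so rows that repeat a pose let the fingers close, or fill a call up. It gives the time, the measured TCP pose, the force and the opening at its end, in the units of the state.
- r.get_state(): the state, without advancing time (a new reading comes with each control period).
- r.capture(name): name is "scene" or "top"; returns a dict with "frame" (420x560x3 uint8, red, green, blue), "intrinsics" (3x3 intrinsics, pixels), "D" ([k1, k2, p1, p2, k3] as OpenCV has them; the pictures are not rectified), "pose" (4x4, takes a point from camera to world coordinates). Camera axes: x right, y down, z forward; pixel columns grow to the right and rows downward; lengths in m; the calibration is good to about 2 mm. A picture is of the moment at which its call begins. There is no depth.
- r.close_job(): hands the job in, once; it reports no verdict.
The state is a dict: "time_s": time; "joints": joint angles; "qd": joint speeds; "joint_torque": joint torques, N m; "tcp_pos": TCP position; "eef_rot": TCP orientation; "contact_force": force on the tool from outside, world axes, zero at the start; "moment": the same for the moment, N m; "gripper_width": finger opening in m.
Only numpy, scipy, OpenCV 4.12 (cv2) and the standard library are available. Lean on these libraries where they do the work, as an engineer would, in place of code of your own. Each camera call takes 0.05 s, during which the arm holds its last target. There are 200 camera calls.

## Working session

There is one attempt and no reset: what is moved stays moved. The work goes in short steps, Python scripts to look and compute and a shell command to move; the robot and the scene stay as the last step left them, time stands still between calls to the robot, and variables do not carry over. Pictures are saved under pics/ and viewed, on a budget of 14 in all, crops included, one or two more only if the job needs it, and the job is handed in when it is done.

```bash
ls; mkdir -p pics; python3 - <<'E'
from plant import r
import cv2,pickle
print(r.get_state())
for n in("scene","top"):
    c=r.capture(n); pickle.dump(c,open(f'pics/{n}0.pkl','wb'))
    cv2.imwrite(f'pics/{n}0.png',c['frame'][:,:,::-1]); print(n,c['intrinsics'],c['D'],c['pose'])
E
```

```text
pics
{'time_s': 0.0, 'joints': array([-4.80082572e+01,  2.05915929e+01,  6.33705405e-01, -1.84715665e-02,
       -7.01366886e+01, -1.65049144e+01]), 'qd': array([-0.02983123,  0.13167328, -0.04000491, -0.01978663, -0.0480293 ,
       -0.02113175]), 'joint_torque': array([ 4.31809076e-05, -5.82713163e+01,  2.93057388e+01,  6.99725837e+00,
        6.95041599e-03, -1.42190734e-04]), 'tcp_pos': array([ 0.29016772, -0.60886213,  0.20282561]), 'eef_rot': array([ 96.10250778,  89.90384251, 121.58304556]), 'contact_force': array([-0.52295226,  0.49996269,  0.34612223]), 'moment': array([0.01725356, 0.02021475, 0.03054465]), 'gripper_width': 0.08758339482535708}
scene [[453.9195657    0.         268.29194207]
 [  0.         453.9195657  209.3182405 ]
 [  0.           0.           1.        ]] [-0.05351608  0.          0.          0.          0.        ] [[ 0.79860304  0.40422817 -0.44590669  1.16717607]
 [ 0.60184027 -0.54205778  0.58648244 -0.69120932]
 [-0.00463447 -0.73673126 -0.67616978  0.95893384]
 [ 0.          0.          0.          1.        ]]
top [[524.98306482   0.         278.07925158]
 [  0.         524.98306482 207.70219835]
 [  0.           0.           1.        ]] [-0.06629271  0.          0.          0.          0.        ] [[-1.01866219e-02 -9.99363098e-01  3.41998602e-02  5.24453075e-01]
 [-9.99948084e-01  1.01721546e-02 -5.96995332e-04  4.47206301e-02]
 [ 2.48728839e-04 -3.42041661e-02 -9.99414835e-01  1.50611765e+00]
 [ 0.00000000e+00  0.00000000e+00  0.00000000e+00  1.00000000e+00]]
```

View pics/scene0.png

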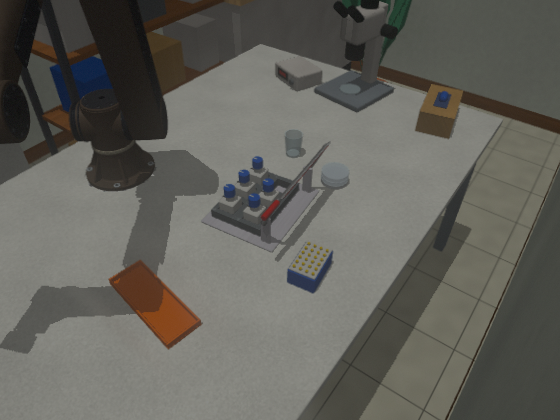

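View pics/top0.png

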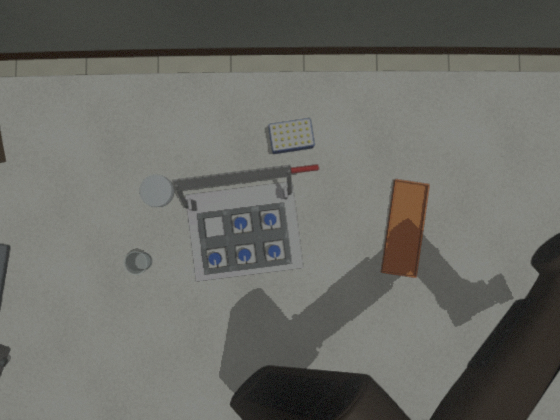

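The two pictures show five bottles: caps in the top view near (240,223), (270,218), (216,258), (245,254) and (274,250), with the far-left pocket empty. The red handle is at (305,169), the tray at (405,228), and the tip box is close behind the handle at (291,135).

```bash
cat > h.py <<'E'
import numpy as np,cv2,pickle
from plant import r
def cap(name,save=None):
    c=r.capture(name)
    if save: cv2.imwrite(f'pics/{save}.png',c['frame'][:,:,::-1])
    return c
def ray(c,uv):
    p=cv2.undistortPoints(np.array(uv,float).reshape(-1,1,2),c['intrinsics'],c['D']).reshape(-1,2)
    d=np.c_[p,np.ones(len(p))]@c['pose'][:3,:3].T
    return c['pose'][:3,3],d
def plane(c,uv,z):
    o,d=ray(c,uv); return o+d*((z-o[2])/d[:,2])[:,None]
def proj(c,P):
    T=np.linalg.inv(c['pose']); return cv2.projectPoints(np.array(P,float).reshape(-1,1,3),cv2.Rodrigues(T[:3,:3])[0],T[:3,3],c['intrinsics'],c['D'])[0].reshape(-1,2)
def blobs(c,lo,hi,amin,roi=None):
    h=cv2.cvtColor(c['frame'],cv2.COLOR_RGB2HSV); m=cv2.inRange(h,np.array(lo),np.array(hi))
    if roi: k=np.zeros_like(m);x0,y0,x1,y1=roi;k[y0:y1,x0:x1]=255;m&=k
    n,l,s,ce=cv2.connectedComponentsWithStats(m)
    return [(ce[i],s[i],cv2.minAreaRect(np.argwhere(l==i)[:,::-1].astype(np.float32))) for i in range(1,n) if s[i,4]>=amin]
ORANGE=((5,130,50),(17,255,255)); BLUE=((105,130,50),(125,255,255)); RED=((0,150,60),(4,255,255))
def tcp():
    s=r.get_state(); return s['tcp_pos'],s['eef_rot'],s
def dp(target):
    "tool-frame shift mm to world target"
    from scipy.spatial.transform import Rotation as R
    s=r.get_state(); return 1e3*R.from_euler('xyz',s['eef_rot'],degrees=True).as_matrix().T@(np.array(target)-s['tcp_pos'])
def axes():
    from scipy.spatial.transform import Rotation as R
    return R.from_euler('xyz',r.get_state()['eef_rot'],degrees=True).as_matrix()
E
python3 - <<'E'
from h import *
np.set_printoptions(precision=4,suppress=True)
C={n:pickle.load(open(f'pics/{n}0.pkl','rb')) for n in('scene','top')}
roi={'top':(180,190,310,290),'scene':(190,140,320,250)}
for n in C:
    c=C[n]
    for ce,s,b in blobs(c,*BLUE,15,roi[n]): print(n,'cap',ce.round(1),s,plane(c,ce,.098)[0])
    for ce,s,b in blobs(c,*RED,15): print(n,'red',ce.round(1),s,b,plane(c,ce,.198)[0])
    for ce,s,b in blobs(c,*ORANGE,300): print(n,'tray',s,np.array(plane(c,cv2.boxPoints(b),.022)),plane(c,[b[0]],.022))
print(axes())
E
```

```text
scene cap [257.3 159.7] [253 157   9   6  37] [0.4305 0.2215 0.098 ]
scene cap [243.8 173.1] [239 170  10   7  48] [0.4397 0.1421 0.098 ]
scene cap [268.2 182. ] [263 179  11   7  54] [0.5262 0.1521 0.098 ]
scene cap [229.  187.7] [224 184  10   8  50] [0.449  0.0616 0.098 ]
scene cap [254.  197.3] [249 194  11   7  58] [0.5353 0.072  0.098 ]
scene red [270.4 208.4] [262 200  17  18  97] ((270.42919921875, 208.43804931640625), (4.609532356262207, 21.16621971130371), 41.18592834472656) [ 0.6676 -0.0255  0.198 ]
scene tray [144   0  72  28 574] [[-1.1531  1.0746  0.022 ]
 [-1.1682  1.7171  0.022 ]
 [-0.8699  1.4577  0.022 ]
 [-0.8899  0.8984  0.022 ]] [[-1.0125  1.2621  0.022 ]]
scene tray [ 32  40  26  23 312] [[-1.1586  0.3443  0.022 ]
 [-1.2835  0.4491  0.022 ]
 [-1.0157  0.4461  0.022 ]
 [-0.9099  0.3469  0.022 ]] [[-1.0867  0.3953  0.022 ]]
scene tray [ 43 106  28  26 360] [[-0.5087  0.0136  0.022 ]
 [-0.6002  0.1106  0.022 ]
 [-0.4049  0.1119  0.022 ]
 [-0.3273  0.0195  0.022 ]] [[-0.4567  0.0627  0.022 ]]
scene tray [ 109  261   91   88 3570] [[ 0.3768 -0.3564  0.022 ]
 [ 0.3647 -0.238   0.022 ]
 [ 0.6595 -0.2951  0.022 ]
 [ 0.6555 -0.3958  0.022 ]] [[ 0.524  -0.3242  0.022 ]]
top cap [269.4 218.3] [265 214  10  10  61] [0.5445 0.0676 0.098 ]
top cap [240. 222.] [235 218  11  10  67] [0.5353 0.1464 0.098 ]
top cap [273.5 250.2] [269 246  10  10  65] [0.459  0.0573 0.098 ]
top cap [244.  254.1] [239 250  11  10  73] [0.4494 0.1365 0.098 ]
top cap [214.5 257.9] [209 254  12  10  67] [0.4399 0.2156 0.098 ]
top tray [ 383  180   43   97 2866] [[ 0.3907 -0.2474  0.022 ]
 [ 0.6523 -0.2888  0.022 ]
 [ 0.638  -0.3853  0.022 ]
 [ 0.376  -0.3433  0.022 ]] [[ 0.5139 -0.3159  0.022 ]]
[[-0.0008 -0.4302  0.9027]
 [ 0.0013  0.9027  0.4302]
 [-1.      0.0015 -0.0002]]
```

```bash
python3 - <<'E'
from h import *
np.set_printoptions(precision=4,suppress=True)
C={n:pickle.load(open(f'pics/{n}0.pkl','rb')) for n in('scene','top')}
def tri(a,b):
    A=np.zeros((3,3));y=np.zeros(3)
    for n,uv in(('scene',a),('top',b)):
        o,d=ray(C[n],[uv]);d=d[0]/np.linalg.norm(d);M=np.eye(3)-np.outer(d,d);A+=M;y+=M@o
    return np.linalg.solve(A,y)
roi={'top':(180,190,310,290),'scene':(190,140,320,250)}
S=[b[0] for b in blobs(C['scene'],*BLUE,15,roi['scene'])];T=[b[0] for b in blobs(C['top'],*BLUE,15,roi['top'])]
T=[T[4],T[3],T[1],T[2],T[0]]
P=np.array([tri(a,b) for a,b in zip(S,T)]);print(P)
for c,rs in((C['top'],(285,155,325,180)),(C['scene'],roi['scene'])):
    for ce,s,b in blobs(c,(0,120,40),(10,255,255),10,rs): print('red',ce,s,b)
L=np.array([[-43,80],[-43,0],[43,0],[-43,-80],[43,-80]])/1e3
for Z in(.098,.105,.109):
    Q=plane(C['top'],T,Z)[:,:2];m=Q.mean(0);l=L.mean(0)
    U,_,V=np.linalg.svd((L-l).T@(Q-m));R=(U@V).T
    t=m-R@l;print(Z,'yaw',np.degrees(np.arctan2(R[1,0],R[0,0])),'t',t,'res mm',1e3*(Q-(L@R.T+t)).round(4).tolist() if 0 else 1e3*np.abs(Q-(L@R.T+t)).max(),'scale',np.linalg.norm(Q[0]-Q[3])/.16)
# blue mask crop colours
big=cv2.resize(C['top']['frame'][150:290,180:330],None,fx=5,fy=5,interpolation=cv2.INTER_CUBIC)
cv2.imwrite('pics/crop0.png',big[:600,:,::-1])
E
```

```text
[[0.4391 0.2135 0.1066]
 [0.4485 0.1347 0.1069]
 [0.5339 0.1447 0.1067]
 [0.4577 0.0557 0.1064]
 [0.5428 0.0661 0.1062]]
red [304.2455 168.4909] [292 166  26   7 110] ((304.4308166503906, 168.4461669921875), (4.2171807289123535, 25.55115509033203), 82.87498474121094)
red [269.7576 209.4697] [261 200  18  20 132] ((269.893798828125, 209.40707397460938), (5.6443257331848145, 23.518022537231445), 41.18592834472656)
0.098 yaw 6.866484145609529 t [0.4922 0.1416] res mm 0.34981658459154463 scale 0.996709886580739
0.105 yaw 6.8664841456095465 t [0.4924 0.1412] res mm 0.6950445146269579 scale 0.9917550667680458
0.109 yaw 6.8664841456095544 t [0.4925 0.141 ] res mm 0.9534201369036099 scale 0.9889237411607923
```

View pics/crop0.png

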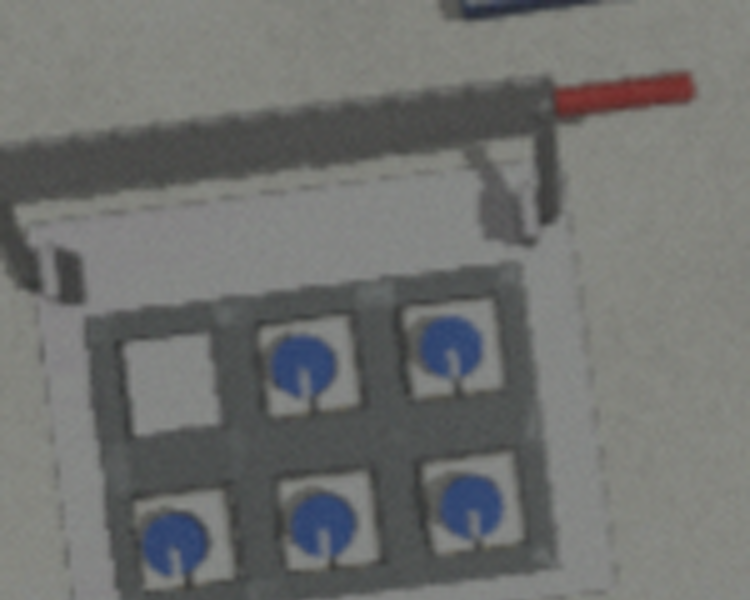

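```bash
cat >> h.py <<'E'
np.set_printoptions(precision=4,suppress=True)
YAW=np.radians(6.87);RC=np.array([.4923,.1410]);EX=np.array([np.cos(YAW),np.sin(YAW)]);EY=np.array([-EX[1],EX[0]])
def rack(x,y,z): return np.r_[RC+x*EX+y*EY,z]
def torack(p): d=np.array(p)[:2]-RC; return np.array([d@EX,d@EY,p[2]])
def handle(a,y=-.187): return rack(.110-.110*np.cos(a)-.0225*np.sin(a),y,.09+.110*np.sin(a)-.0225*np.cos(a))
def yawof():  # heading of tool y in degrees in rack frame
    a=axes(); return np.degrees(np.arctan2(a[1,1],a[0,1])-YAW)
E
cat >> h.py <<'E'
def tri(cs,ct,a,b):
    A=np.zeros((3,3));y=np.zeros(3)
    for c,uv in((cs,a),(ct,b)):
        o,d=ray(c,[uv]);d=d[0]/np.linalg.norm(d);M=np.eye(3)-np.outer(d,d);A+=M;y+=M@o
    return np.linalg.solve(A,y)
E
python3 - <<'E'
from h import *
C={n:pickle.load(open(f'pics/{n}0.pkl','rb')) for n in('scene','top')}
p=tri(C['scene'],C['top'],(269.9,209.4),(304.4,168.4));print('handle',p,torack(p))
for a in(2,2.1,2.2): print(a,handle(a),torack(handle(a)))
t=handle(2.1,-.192);t[2]=.28;print(t,dp(t),yawof())
E
```

```text
handle [ 0.6665 -0.0239  0.1931] [ 0.1532 -0.1846  0.1931]
2 [ 0.649  -0.0285  0.1994] [ 0.1353 -0.187   0.1994]
2.1 [ 0.6597 -0.0272  0.1963] [ 0.1461 -0.187   0.1963]
2.2 [ 0.6701 -0.0259  0.1922] [ 0.1565 -0.187   0.1922]
[ 0.6603 -0.0321  0.28  ] [-76.6376 361.5426 582.2452] 108.61027362056487
```

```bash
python3 -m jog '{"fingers":[1,1,1,1,1],"dp":[[-80,0,0],[-80,45,72],[-80,90,145],[-80,135,217],[-80,180,290]],"twist":[-6,-14,-22,-30,-36]}' 10
python3 - <<'E'
from h import *
t=handle(2.17,-.192);t[2]=.28;print(dp(t),yawof())
E
```

```text
time_s: 0.6
tcp_pos: [0.3971, -0.4417, 0.2792]
eef_rot: [49.1, 89.9, 110.8]
contact_force: [2.2, -0.1, 0.3]
gripper_width: 0.0876
[ -0.3711 -44.1454 489.5514] 144.88874649991334
```

```bash
python3 -m jog '{"fingers":[1,1,1,1,1],"dp":[[0,-4,49],[0,-9,98],[0,-14,147],[0,-18,196],[0,-23,245]],"twist":[-8,-16,-24,-32,-35]}'
python3 - <<'E'
from h import *
t=handle(2.17,-.192);t[2]=.28;print(dp(t),yawof())
E
```

```text
time_s: 1.1
tcp_pos: [0.5338, -0.2347, 0.2793]
eef_rot: [15.7, 89.9, 112.8]
contact_force: [0.8, -1.5, -0.8]
gripper_width: 0.0879
[  -0.4281 -157.8114  185.3982] -179.80488766630575
```

```bash
python3 -m jog '{"fingers":[1,1,1,1,1],"dp":[[0,-32,37],[0,-63,74],[0,-95,111],[0,-126,148],[0,-158,185]],"twist":[0,0,0,0,0]}'
python3 - <<'E'
from h import *
cs,ct=cap('scene'),cap('top')
for c,rs in((ct,(285,155,325,180)),(cs,(190,140,320,250))):
    for ce,s,b in blobs(c,(0,120,40),(10,255,255),10,rs): print('red',ce,s)
t=handle(2.17,-.192);print(dp(t),yawof())
E
```

```text
time_s: 1.6
tcp_pos: [0.6684, -0.0297, 0.2793]
eef_rot: [28.9, 89.9, 126.0]
contact_force: [0.8, -0.7, 0.4]
gripper_width: 0.0876
red [293.4 170.9] [292 170   4   3  10]
red [269.5878 209.8473] [261 200  18  20 131]
[83.7307  2.5559 -4.2605] -179.5749694486838
```

```bash
python3 -m jog '{"fingers":[1,1,1,1,1],"dp":[[30,0,0],[60,1,-2],[84,2,-4],[84,2,-4],[84,2,-4]],"twist":[0,0,0,0,0]}'; python3 -m jog '{"fingers":[0,0,0,0,0],"dp":[[0,0,0],[0,0,0],[0,0,0],[0,0,0],[0,0,0]],"twist":[0,0,0,0,0]}' 15
python3 -m jog '{"fingers":[0,0,0,0,0],"dp":[[0,0,0],[0,0,0],[0,0,0],[0,0,0],[0,0,0]],"twist":[0,0,0,0,0]}'
python3 - <<'E'
from h import *
p=torack(tcp()[0]);print(p,yawof())
for a in np.arange(2.2,-.01,-.2):
    h=torack(handle(a)); print(round(a,2),(1e3*h).round(0))
E
```

```text
time_s: 2.2
tcp_pos: [0.6681, -0.0313, 0.1935]
eef_rot: [66.0, 89.8, 163.3]
contact_force: [0.5, 0.1, 0.0]
gripper_width: 0.0877
time_s: 2.7
tcp_pos: [0.6683, -0.0313, 0.1939]
eef_rot: [62.2, 89.8, 159.5]
contact_force: [-0.6, -0.7, 0.1]
gripper_width: 0.0531
time_s: 3.2
tcp_pos: [0.6682, -0.0313, 0.1939]
eef_rot: [62.5, 89.8, 159.8]
contact_force: [-0.6, -0.8, -0.2]
gripper_width: 0.0132
[ 0.1541 -0.1921  0.1939] -179.57330017564942
2.2 [ 157. -187.  192.]
2.0 [ 135. -187.  199.]
1.8 [ 113. -187.  202.]
1.6 [  91. -187.  201.]
1.4 [  69. -187.  195.]
1.2 [  49. -187.  184.]
1.0 [  32. -187.  170.]
0.8 [  17. -187.  153.]
0.6 [   7. -187.  134.]
0.4 [  -0. -187.  112.]
0.2 [  -2. -187.   90.]
-0.0 [   0. -187.   67.]
```

```bash
python3 -m jog '{"fingers":[0,0,0,0,0],"dp":[[0,0,0],[0,0,0],[0,0,0],[0,0,0],[0,0,0]],"twist":[0,0,0,0,0]}'
python3 - <<'E'
from h import *
cap('scene','s1')
i=cv2.imread('pics/s1.png')[150:270,200:340];cv2.imwrite('pics/s1c.png',cv2.resize(i,None,fx=5,fy=5,interpolation=cv2.INTER_CUBIC))
E
```

```text
time_s: 3.7
tcp_pos: [0.6682, -0.0313, 0.1939]
eef_rot: [62.8, 89.8, 160.1]
contact_force: [-0.6, 0.5, -0.2]
gripper_width: 0.0002
```

View pics/s1c.png

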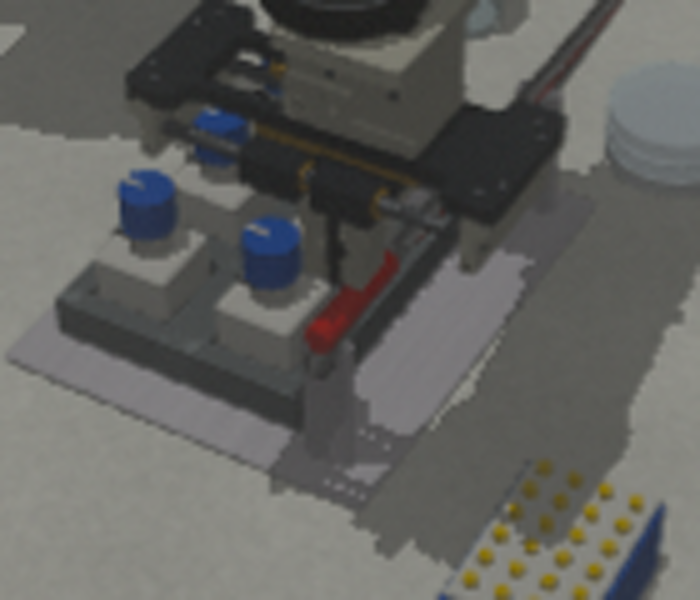

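```bash
python3 - <<'E'
from h import *
c=cap('scene'); t=tcp()[0]; print(axes())
f=lambda P:((proj(c,P)-[200,150])*5).round(0)
print('tip,tcp',f([t-[0,0,.017],t]))
for a in(2,2.1,2.2): print(a,f([handle(a,y) for y in(-.152,-.187,-.222)]))
print('post top',f([rack(.11,-.13,.102)]), 'caps',f([rack(.043,-.08,.109),rack(-.043,-.08,.109)]))
for ce,s,b in blobs(c,(0,120,40),(10,255,255),10,(190,140,320,250)): print((ce-[200,150])*5,s,((cv2.boxPoints(b)-[200,150])*5).round())
E
```

```text
[[-0.0031 -0.9919 -0.127 ]
 [ 0.0011 -0.127   0.9919]
 [-1.      0.003   0.0015]]
tip,tcp [[346. 330.]
 [346. 305.]]
2 [[354. 238.]
 [319. 278.]
 [282. 320.]]
2.1 [[372. 250.]
 [337. 290.]
 [301. 332.]]
2.2 [[390. 263.]
 [355. 303.]
 [320. 345.]]
post top [[334. 334.]] caps [[276. 233.]
 [151. 185.]]
[343.0303 307.6768] [261 201  18  19  99] [[298. 333.]
 [383. 248.]
 [403. 268.]
 [318. 353.]]
```

```bash
python3 - <<'E'
from h import *
s,t=cap('scene'),cap('top')
a=cv2.resize(s['frame'][180:230,245:295],None,fx=8,fy=8,interpolation=cv2.INTER_NEAREST)
b=cv2.resize(t['frame'][140:200,265:325],None,fx=6.667,fy=6.667,interpolation=cv2.INTER_NEAREST)[:400,:400]
T=tcp()[0]
for im,c,o,k in((a,s,(245,180),8),(b,t,(265,140),6.667)):
    for P,col in((T,(0,255,0)),(T-[0,0,.017],(255,255,0)),(handle(2.18),(255,0,255))):
        u=(proj(c,[P])[0]-o+.5)*k; cv2.circle(im,(int(u[0]),int(u[1])),3,col,-1)
cv2.imwrite('pics/c2.png',cv2.convertScaleAbs(np.hstack([a,b])[:,:,::-1],alpha=1.6))
E
```

```text
(no output)
```

View pics/c2.png

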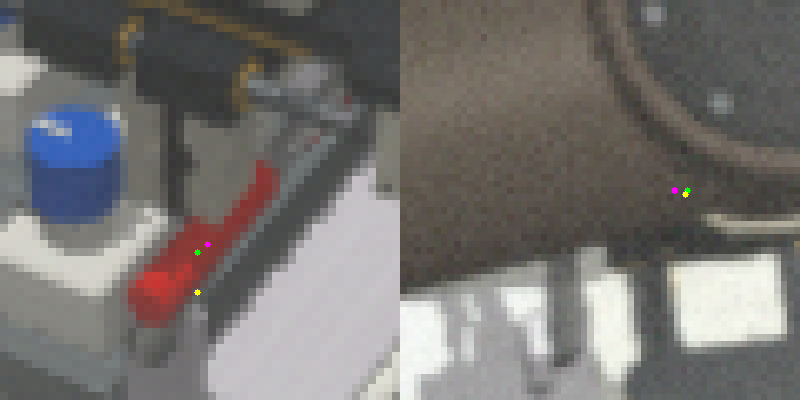

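```bash
python3 -m jog '{"fingers":[0,0,0,0,0],"dp":[[-30,0,0],[-60,0,0],[-80,0,0],[-80,0,0],[-80,0,0]],"twist":[0,0,0,0,0]}'
python3 - <<'E'
from h import *
s=cap('scene')
a=cv2.resize(s['frame'][150:225,235:335],None,fx=8,fy=8,interpolation=cv2.INTER_NEAREST)
T=tcp()[0]
for im,c,o,k in((a,s,(235,150),8),):
    for P,col in((T,(0,255,0)),(T-[0,0,.017],(255,255,0)),(handle(2.18),(255,0,255))):
        u=(proj(c,[P])[0]-o+.5)*k; cv2.circle(im,(int(u[0]),int(u[1])),3,col,-1)
cv2.imwrite('pics/c3.png',cv2.convertScaleAbs(a[:,:,::-1],alpha=1.6))
E
```

```text
time_s: 4.4
tcp_pos: [0.6685, -0.0312, 0.2741]
eef_rot: [47.6, 89.8, 144.9]
contact_force: [0.3, -0.3, -0.3]
gripper_width: 0.0005
```

View pics/c3.png

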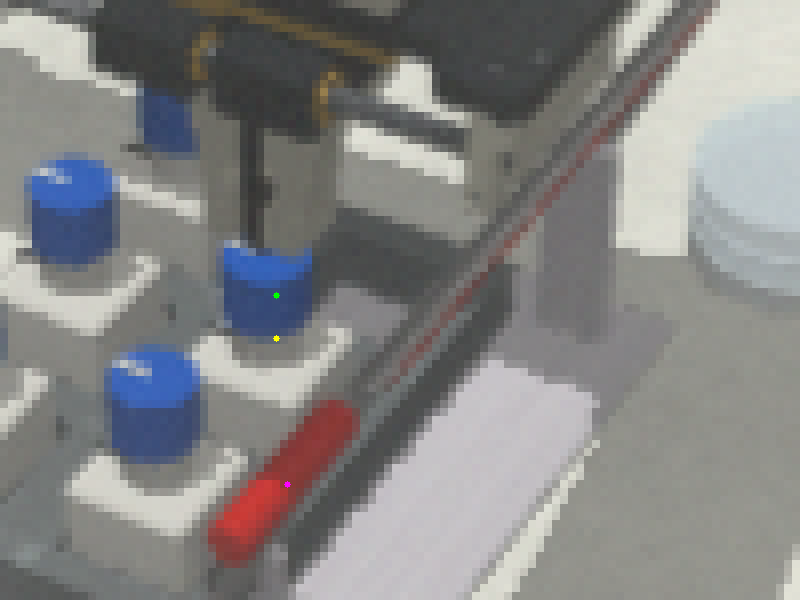

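```bash
python3 - <<'E'
from h import *
s=cap('scene');t=cap('top'); T=tcp()[0]
uv=[(268.6,181.3)]
for z in(.257,.274,.293): print(z,plane(s,uv,z)[0]-T)
print('base',proj(s,[[0,0,0]]),proj(t,[[0,0,0]]))
cv2.imwrite('pics/top3.png',cv2.resize(cv2.convertScaleAbs(t['frame'][:,:,::-1],alpha=1.6),None,fx=1.4,fy=1.4))
E
```

```text
0.257 [-0.0242  0.0306 -0.0156]
0.274 [-0.0115  0.0139  0.0014]
0.293 [ 0.0026 -0.0048  0.0204]
base [[121.6525 169.1943]] [[295.4418 408.696 ]]
```

View pics/top3.png

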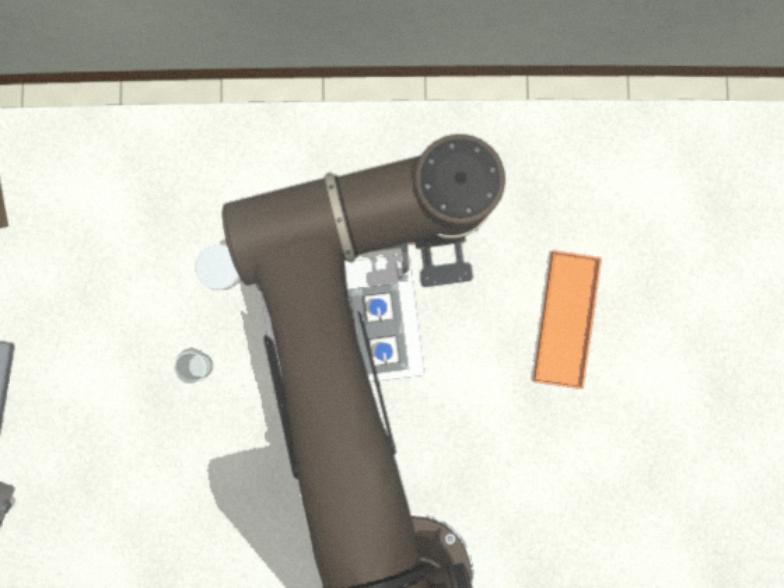

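```bash
python3 - <<'E'
from h import *
t=cap('top'); T=tcp()[0];print(T)
for z in(.3,.33,.36): print(z,plane(t,[(445/1.4,262/1.4),(445/1.4,285/1.4),(418/1.4,285/1.4),(472/1.4,278/1.4)],z))
for z in(.4,.45,.5,.55,.6,.65,.7): print(z,plane(t,[(328.6,127)],z)[0])
E
```

```text
[ 0.668  -0.0314  0.2726]
0.3 [[ 0.6122 -0.0481  0.3   ]
 [ 0.5743 -0.0476  0.3   ]
 [ 0.5748 -0.0032  0.3   ]
 [ 0.5854 -0.0922  0.3   ]]
0.33 [[ 0.61   -0.0458  0.33  ]
 [ 0.5731 -0.0453  0.33  ]
 [ 0.5735 -0.002   0.33  ]
 [ 0.5839 -0.0888  0.33  ]]
0.36 [[ 0.6078 -0.0435  0.36  ]
 [ 0.5718 -0.043   0.36  ]
 [ 0.5722 -0.0008  0.36  ]
 [ 0.5823 -0.0854  0.36  ]]
0.4 [ 0.7327 -0.065   0.4   ]
0.45 [ 0.7233 -0.06    0.45  ]
0.5 [ 0.7139 -0.0551  0.5   ]
0.55 [ 0.7045 -0.0501  0.55  ]
0.6 [ 0.6951 -0.0452  0.6   ]
0.65 [ 0.6856 -0.0402  0.65  ]
0.7 [ 0.6762 -0.0352  0.7   ]
```

```bash
python3 -m jog '{"fingers":[0.6,0.6,0.6,0.6,0.6],"dp":[[0,0,0],[0,0,0],[0,0,0],[0,0,0],[0,0,0]],"twist":[0,0,0,0,0]}'
python3 - <<'E'
from h import *
s=cap('scene')
a=cv2.resize(s['frame'][120:220,205:325],None,fx=6,fy=6,interpolation=cv2.INTER_NEAREST)
T,_,st=tcp();A=axes();w=st['gripper_width']/2
for im,c,o,k in((a,s,(205,120),6),):
    for P,col in((T,(0,255,0)),(T-[0,0,.017],(255,255,0)),(T-[0,0,.017]+A[:,1]*w,(255,0,0)),(T-[0,0,.017]-A[:,1]*w,(255,0,0)),(T+[0,0,.045],(0,255,255))):
        u=(proj(c,[P])[0]-o+.5)*k; cv2.circle(im,(int(u[0]),int(u[1])),3,col,-1)
cv2.imwrite('pics/c4.png',cv2.convertScaleAbs(a[:,:,::-1],alpha=1.6))
E
```

```text
time_s: 5.1
tcp_pos: [0.668, -0.0314, 0.2727]
eef_rot: [72.7, 89.7, 170.0]
contact_force: [0.0, 0.0, -0.5]
gripper_width: 0.0346
```

View pics/c4.png

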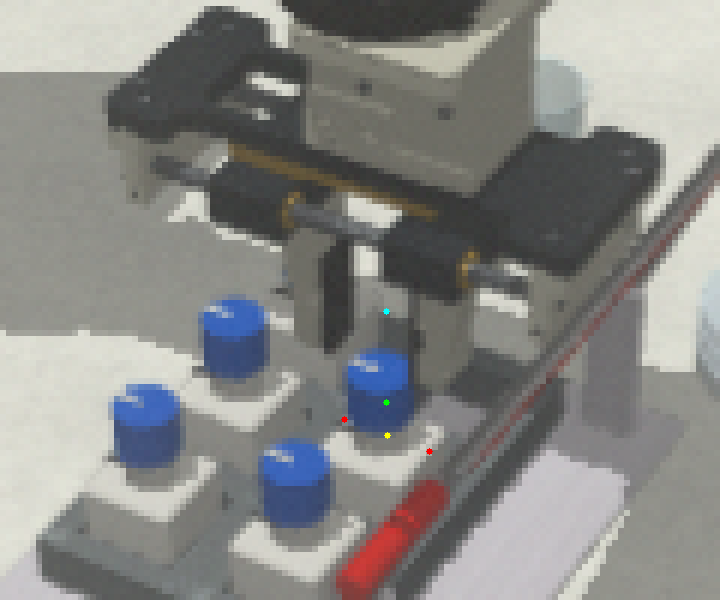

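The tool appears about 35 mm higher in the pictures than its reported z, while its x and y agree. That explains why the grip closed above the handle, at (390,540) in the last crop. I'll go lower and check by feel.

```bash
python3 -m jog '{"fingers":[0.7,0.7,0.7,0.7,0.7],"dp":[[0,0,0],[35,0,0],[70,0,0],[100,0,0],[114,0,0]],"twist":[0,0,0,0,0]}'; python3 -m jog '{"fingers":[0,0,0,0,0],"dp":[[2,0,0],[2,0,0],[2,0,0],[2,0,0],[2,0,0]],"twist":[0,0,0,0,0]}' 15
python3 -m jog '{"fingers":[0,0,0,0,0],"dp":[[0,0,0],[0,0,0],[0,0,0],[0,0,0],[0,0,0]],"twist":[0,0,0,0,0]}'
python3 - <<'E'
from h import *
print(torack(tcp()[0]),yawof())
E
```

```text
time_s: 5.65
tcp_pos: [0.6659, -0.0314, 0.1556]
eef_rot: [78.6, 89.5, 175.9]
contact_force: [-0.6, -0.1, -0.0]
gripper_width: 0.0615
time_s: 6.15
tcp_pos: [0.6664, -0.0313, 0.1548]
eef_rot: [75.1, 89.6, 172.4]
contact_force: [0.1, -0.6, -0.4]
gripper_width: 0.0272
time_s: 6.65
tcp_pos: [0.6673, -0.0312, 0.1557]
eef_rot: [70.8, 89.7, 168.1]
contact_force: [2.3, -0.6, 4.0]
gripper_width: 0.0151
[ 0.1532 -0.1919  0.1557] -179.57593580003783
```

```bash
python3 -m jog '{"fingers":[0,0,0,0,0],"dp":[[-6,20,0],[-9,42,0],[-8,64,0],[-2,86,0],[-2,86,0]],"twist":[0,0,0,0,0]}'
python3 - <<'E'
from h import *
print(torack(tcp()[0])*1e3,yawof())
E
```

```text
time_s: 7.15
tcp_pos: [0.5781, -0.042, 0.1575]
eef_rot: [68.7, 89.5, 166.0]
contact_force: [-4.2, 5.5, 5.7]
gripper_width: 0.0154
[  63.3065 -191.9127  157.4643] -179.6105678965858
```

```bash
python3 -m jog '{"fingers":[0,0,0,0,0],"dp":[[9,15,0],[23,32,0],[40,47,0],[59,57,0],[70,61,0]],"twist":[0,0,0,0,0]}'
python3 - <<'E'
from h import *
print(torack(tcp()[0])*1e3,yawof())
E
```

```text
time_s: 7.65
tcp_pos: [0.5151, -0.0494, 0.0864]
eef_rot: [69.4, 89.4, 166.6]
contact_force: [-0.8, 4.7, -0.2]
gripper_width: 0.0154
[  -0.1512 -191.7642   86.4324] -179.64081891073513
```

```bash
python3 -m jog '{"fingers":[0,0,0,0,0],"dp":[[12,2,0],[24,3,0],[36,3,0],[48,2,0],[55,1,0]],"twist":[0,0,0,0,0]}'
python3 - <<'E'
from h import *
print(torack(tcp()[0])*1e3,yawof())
E
```

```text
time_s: 8.15
tcp_pos: [0.5127, -0.0496, 0.0299]
eef_rot: [73.7, 89.2, 170.9]
contact_force: [-2.8, 0.7, -0.3]
gripper_width: 0.0151
[  -2.5257 -191.7106   29.8983] -179.6566530241443
```

```bash
python3 -m jog '{"fingers":[0,0,0,0,0],"dp":[[2,-1,0],[3,-2,0],[4,-2,0],[4,-2,0],[4,-2,0]],"twist":[0,0,0,0,0]}'
python3 - <<'E'
from h import *
print(torack(tcp()[0])*1e3,yawof())
s,t=cap('scene'),cap('top'); pickle.dump((s,t),open('pics/p5.pkl','wb'))
for c,rs in((t,(180,150,330,300)),(s,(180,140,320,270))):
    for ce,q,b in blobs(c,(0,120,40),(10,255,255),10,rs): print('red',ce,q)
a=cv2.resize(s['frame'][150:250,190:310],None,fx=6,fy=6,interpolation=cv2.INTER_NEAREST)
cv2.imwrite('pics/c5.png',cv2.convertScaleAbs(a[:,:,::-1],alpha=1.6))
E
```

```text
time_s: 8.65
tcp_pos: [0.5127, -0.0504, 0.0267]
eef_rot: [80.9, 89.0, 178.1]
contact_force: [-12.9, -0.5, 18.6]
gripper_width: 0.0157
[  -2.5911 -192.4598   26.7136] -179.64658317499934
red [258.2077 183.1086] [239 163  41  41 313]
red [217.0541 228.1351] [214 224   7   9  37]
```

View pics/c5.png

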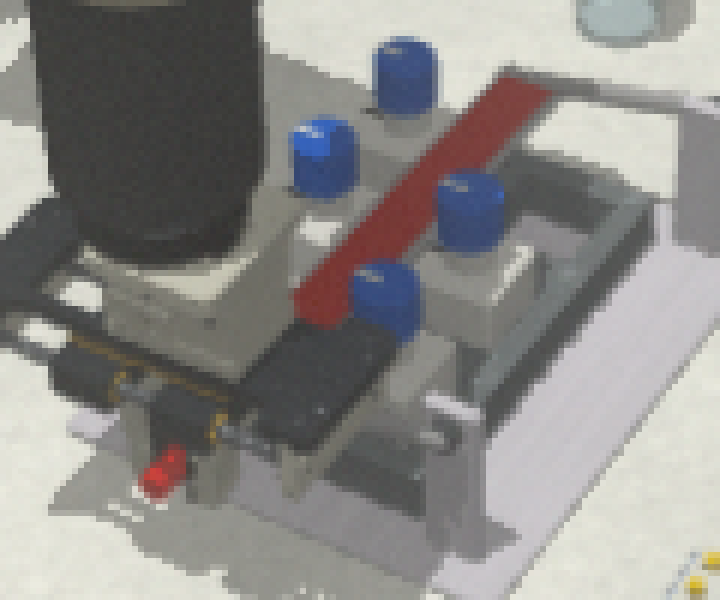

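The clamp's red top now lies between the rows, from (300,300) to (530,85), and the push met 18 N. I'll let go, slide off the end of the handle, and touch the bare bench to calibrate the tool's height.

```bash
python3 -m jog '{"fingers":[0.5,0.5,0.5,0.5,0.5],"dp":[[-3,0,0],[-3,0,0],[-3,0,0],[-3,0,0],[-3,0,0]],"twist":[0,0,0,0,0]}'
python3 -m jog '{"fingers":[0.5,0.5,0.5,0,0],"dp":[[0,0,-30],[0,0,-65],[0,0,-100],[0,0,-105],[0,0,-105]],"twist":[0,0,0,0,0]}'
python3 -m jog '{"fingers":[0,0,0,0,0],"dp":[[8,0,0],[16,0,0],[24,0,0],[30,0,0],[34,0,0]],"twist":[0,0,0,0,0]}'
python3 - <<'E'
from h import *
s=tcp()[2];print(s['joints'],s['tcp_pos'],axes())
E
```

```text
time_s: 9.25
tcp_pos: [0.513, -0.0504, 0.0295]
eef_rot: [81.0, 89.0, 178.3]
contact_force: [0.2, 0.1, -0.1]
gripper_width: 0.043
time_s: 9.75
tcp_pos: [0.526, -0.1555, 0.0289]
eef_rot: [81.2, 89.0, 178.3]
contact_force: [0.4, -0.7, 1.5]
gripper_width: 0.0331
time_s: 10.25
tcp_pos: [0.525, -0.155, -0.0061]
eef_rot: [81.4, 88.9, 178.5]
contact_force: [-0.2, 0.2, -0.7]
gripper_width: 0.0003
[  3.9828  22.3546 -28.6206  -0.1546 -40.0705   3.2813] [ 0.525  -0.155  -0.0061] [[-0.0183 -0.9921 -0.1244]
 [ 0.0005 -0.1244  0.9922]
 [-0.9998  0.0181  0.0027]]
```

```bash
python3 -m jog '{"fingers":[0,0,0,0,0],"dp":[[3,0,0],[5,0,0],[7,0,0],[9,0,0],[9,0,0]],"twist":[0,0,0,0,0]}'
python3 -m jog '{"fingers":[0,0,0,0,0],"dp":[[1,0,0],[2,0,0],[3,0,0],[4,0,0],[4,0,0]],"twist":[0,0,0,0,0]}'
```

```text
time_s: 10.75
tcp_pos: [0.5248, -0.1551, -0.0152]
eef_rot: [81.4, 88.9, 178.5]
contact_force: [-0.2, 0.4, 0.5]
gripper_width: 0.0005
time_s: 11.25
tcp_pos: [0.5246, -0.155, -0.0193]
eef_rot: [81.3, 88.9, 178.5]
contact_force: [0.3, 0.7, -0.3]
gripper_width: 0.0001
```

```bash
python3 -m jog '{"fingers":[0,0,0,0,0],"dp":[[1,0,0],[2,0,0],[2,0,0],[2,0,0],[2,0,0]],"twist":[0,0,0,0,0]}'
python3 -m jog '{"fingers":[0,0,0,0,0],"dp":[[1,0,0],[2,0,0],[2,0,0],[2,0,0],[2,0,0]],"twist":[0,0,0,0,0]}'
python3 -m jog '{"fingers":[0,0,0,0,0],"dp":[[1,0,0],[2,0,0],[2,0,0],[2,0,0],[2,0,0]],"twist":[0,0,0,0,0]}'
```

```text
time_s: 11.75
tcp_pos: [0.5246, -0.155, -0.0213]
eef_rot: [81.4, 88.9, 178.5]
contact_force: [-0.2, -0.2, 0.3]
gripper_width: 0.0006
time_s: 12.25
tcp_pos: [0.5248, -0.1551, -0.0225]
eef_rot: [81.9, 89.0, 179.0]
contact_force: [-2.3, 1.5, 9.7]
gripper_width: 0.0004
time_s: 12.75
tcp_pos: [0.5248, -0.1551, -0.0226]
eef_rot: [82.9, 89.0, -179.9]
contact_force: [-6.5, 4.1, 22.0]
gripper_width: 0.0006
```

Contact is at reported z = −22.3 mm, so the true TCP height is the reported value plus 39 mm.

```bash
cat >> h.py <<'E'
ZB=.039
CAP={'A':(.4391,.2135),'B':(.4485,.1347),'C':(.5339,.1447),'D':(.4577,.0557),'E':(.5428,.0661)}
def go(k,z): # true z
    print(k,'dp',dp([*CAP[k],z-ZB]).round(1),'yaw',round(yawof(),1),'rackpos',torack([*CAP[k],0])[:2]*1e3)
E
python3 -m jog '{"fingers":[0.7,0.7,0.7,0.7,0.7],"dp":[[-45,0,0],[-90,0,0],[-130,0,0],[-150,0,20],[-150,0,60]],"twist":[0,0,8,16,24]}'
python3 - <<'E'
from h import *
for k in 'ABCDE': go(k,.16)
E
```

```text
time_s: 13.25
tcp_pos: [0.5222, -0.0962, 0.1311]
eef_rot: [106.6, 89.4, 179.4]
contact_force: [0.3, 0.7, -0.5]
gripper_width: 0.0353
A dp [ 11.  171.2 271.1] yaw 155.9 rackpos [-44.1458  78.3431]
B dp [ 10.9 138.8 198.7] yaw 155.9 rackpos [-44.2391  -1.0155]
C dp [ 10.   60.2 233.6] yaw 155.9 rackpos [41.7439 -1.3026]
D dp [ 10.8 106.6 126. ] yaw 155.9 rackpos [-44.5549 -80.5488]
E dp [  9.9  28.4 161.1] yaw 155.9 rackpos [ 41.1781 -80.4029]
```

```bash
python3 -m jog '{"fingers":[0.7,0.7,0.7,0.7,0.7],"dp":[[0,7,40],[0,14,80],[5,21,120],[10,28,161],[10,28,161]],"twist":[8,16,24,32,40]}'
python3 -m jog '{"fingers":[0.7,0.7,0.7,0.7,0.7],"dp":[[0,0,0],[0,0,0],[0,0,0],[0,0,0],[0,0,0]],"twist":[8,8,8,8,8]}'
python3 - <<'E'
from h import *
go('E',.097)
t=cap('top','top6')
E
```

```text
time_s: 13.75
tcp_pos: [0.5437, 0.0698, 0.1203]
eef_rot: [145.1, 89.4, 177.7]
contact_force: [-0.6, -0.7, -0.6]
gripper_width: 0.061
time_s: 14.25
tcp_pos: [0.5436, 0.0694, 0.1204]
eef_rot: [152.7, 89.4, 177.4]
contact_force: [0.7, 0.6, 0.1]
gripper_width: 0.0612
E dp [62.4 -2.9 -1.5] yaw 107.8 rackpos [ 41.1781 -80.4029]
```

```bash
python3 -m jog '{"fingers":[0.7,0.7,0.7,0.7,0.7],"dp":[[20,-3,-1],[40,-3,-1],[55,-3,-1],[62,-3,-1],[62,-3,-1]],"twist":[0,0,0,0,0]}'
python3 -m jog '{"fingers":[0,0,0,0,0],"dp":[[0,0,0],[0,0,0],[0,0,0],[0,0,0],[0,0,0]],"twist":[0,0,0,0,0]}' 10
python3 -m jog '{"fingers":[0,0,0,0,0],"dp":[[0,0,0],[0,0,0],[0,0,0],[0,0,0],[0,0,0]],"twist":[0,0,0,0,0]}'
python3 - <<'E'
from h import *
go('E',.097); print(tcp()[2]['moment'])
E
```

```text
time_s: 14.8
tcp_pos: [0.5428, 0.0658, 0.0576]
eef_rot: [156.6, 89.3, -178.7]
contact_force: [-0.5, -0.3, 0.5]
gripper_width: 0.0613
time_s: 15.3
tcp_pos: [0.5432, 0.0658, 0.0581]
eef_rot: [156.1, 89.3, -179.3]
contact_force: [-0.1, -1.3, 1.3]
gripper_width: 0.0341
time_s: 15.8
tcp_pos: [0.5431, 0.0658, 0.0581]
eef_rot: [156.4, 89.3, -178.9]
contact_force: [0.2, -0.3, 0.6]
gripper_width: 0.0335
E dp [ 0.1  0.4 -0.2] yaw 107.8 rackpos [ 41.1781 -80.4029]
[-0.2195 -0.0228  0.0228]
```

Gripped at 33.5 mm, centred on the cap. Now the twist.

```bash
python3 -m jog '{"fingers":[0,0,0,0,0],"dp":[[0,0,0],[0,0,0],[0,0,0],[0,0,0],[0,0,0]],"twist":[4,10,16,22,28]}'
python3 -c "
from h import *
s=tcp()[2];print('yaw',yawof(),s['moment'],s['contact_force'])"
python3 -m jog '{"fingers":[0,0,0,0,0],"dp":[[0,0,0],[0,0,0],[0,0,0],[0,0,0],[0,0,0]],"twist":[6,10,10,10,10]}'
python3 -c "
from h import *
s=tcp()[2];print('yaw',yawof(),s['moment'],s['contact_force'])"
python3 -m jog '{"fingers":[0.7,0.7,0.7,0.7,0.7],"dp":[[0,0,0],[0,0,0],[0,0,0],[0,0,0],[0,0,0]],"twist":[0,0,0,0,0]}'
python3 -m jog '{"fingers":[0.7,0.7,0.7,0.7,0.7],"dp":[[-20,0,0],[-40,0,0],[-60,0,0],[-62,0,0],[-62,0,0]],"twist":[0,0,0,-8,-16]}'
python3 - <<'E'
from h import *
go('C',.155);t=cap('top','top7')
h=cv2.cvtColor(t['frame'],cv2.COLOR_RGB2HSV)
E
```

```text
time_s: 16.3
tcp_pos: [0.544, 0.0655, 0.0584]
eef_rot: [-172.3, 89.4, -175.8]
contact_force: [2.2, -3.8, 0.2]
gripper_width: 0.0336
yaw 79.6187116919146 [-1.3133 -0.8245  0.2971] [ 2.2053 -3.8012  0.2072]
time_s: 16.8
tcp_pos: [0.5444, 0.0654, 0.0587]
eef_rot: [-161.6, 89.5, -175.0]
contact_force: [3.1, -4.7, 1.0]
gripper_width: 0.0338
yaw 69.72233239017974 [-1.5133 -0.9803  0.0584] [ 3.1452 -4.7004  0.9984]
time_s: 17.3
tcp_pos: [0.5443, 0.0655, 0.0586]
eef_rot: [-161.7, 89.4, -175.1]
contact_force: [-0.0, 0.6, -0.4]
gripper_width: 0.0609
time_s: 17.8
tcp_pos: [0.5454, 0.0659, 0.1216]
eef_rot: [176.2, 89.5, 179.1]
contact_force: [-0.2, 0.0, -0.7]
gripper_width: 0.0616
C dp [ 5.7 79.3 -7.4] yaw 86.1 rackpos [41.7439 -1.3026]
```

```bash
python3 -m jog '{"fingers":[0.7,0.7,0.7,0.7,0.7],"dp":[[5,25,-3],[5,50,-5],[5,75,-7],[5,79,-7],[5,79,-7]],"twist":[-8,-16,-22,-22,-22]}'
python3 - <<'E'
from h import *
go('C',.097)
E
```

```text
time_s: 18.35
tcp_pos: [0.5331, 0.1448, 0.116]
eef_rot: [157.6, 89.5, -177.1]
contact_force: [-0.4, -0.5, -0.5]
gripper_width: 0.061
C dp [58.  -0.7  1.2] yaw 108.4 rackpos [41.7439 -1.3026]
```

```bash
cat > q.py <<'E'
from h import *
s=tcp()[2];print('YAW',round(yawof(),1),'M',s['moment'],'F',s['contact_force'],'tau6',s['joint_torque'][5])
E
python3 -m jog '{"fingers":[0.7,0.7,0.7,0.7,0.7],"dp":[[20,-1,1],[40,-1,1],[55,-1,1],[58,-1,1],[58,-1,1]],"twist":[0,0,0,0,0]}'
python3 -m jog '{"fingers":[0,0,0,0,0],"dp":[[0,0,0],[0,0,0],[0,0,0],[0,0,0],[0,0,0]],"twist":[0,0,0,0,0]}' 10
python3 -m jog '{"fingers":[0,0,0,0,0],"dp":[[0,0,0],[0,0,0],[0,0,0],[0,0,0],[0,0,0]],"twist":[0,4,10,16,20]}'
python3 q.py
python3 -m jog '{"fingers":[0,0,0,0,0],"dp":[[0,0,0],[0,0,0],[0,0,0],[0,0,0],[0,0,0]],"twist":[6,12,18,18,18]}'
python3 q.py
python3 -m jog '{"fingers":[0.7,0.7,0.7,0.7,0.7],"dp":[[0,0,0],[0,0,0],[0,0,0],[0,0,0],[0,0,0]],"twist":[0,0,0,0,0]}'
python3 -m jog '{"fingers":[0.7,0.7,0.7,0.7,0.7],"dp":[[-20,0,0],[-40,0,0],[-60,0,0],[-62,0,0],[-62,0,0]],"twist":[0,0,0,-8,-16]}'
python3 - <<'E'
from h import *
go('A',.155)
E
```

```text
time_s: 18.85
tcp_pos: [0.5337, 0.1434, 0.0577]
eef_rot: [161.9, 89.4, -172.9]
contact_force: [-0.5, 0.3, 0.1]
gripper_width: 0.0613
time_s: 19.35
tcp_pos: [0.5339, 0.1437, 0.0581]
eef_rot: [159.3, 89.4, -175.5]
contact_force: [-1.3, 0.1, 2.4]
gripper_width: 0.0336
time_s: 19.85
tcp_pos: [0.534, 0.1438, 0.0581]
eef_rot: [179.1, 89.5, -175.9]
contact_force: [-0.1, -0.3, -0.6]
gripper_width: 0.0339
YAW 88.1 M [ 0.1538 -0.1275  0.0265] F [-0.0902 -0.3233 -0.599 ] tau6 0.6743626669049263
time_s: 20.35
tcp_pos: [0.5338, 0.1438, 0.058]
eef_rot: [-162.5, 89.4, -175.4]
contact_force: [-1.4, 0.0, -0.2]
gripper_width: 0.0334
YAW 70.3 M [ 0.2229  0.0916 -0.0647] F [-1.418   0.0217 -0.2222] tau6 -0.22005551028996706
time_s: 20.85
tcp_pos: [0.5338, 0.1438, 0.058]
eef_rot: [-162.3, 89.4, -175.1]
contact_force: [-0.0, -0.5, 0.2]
gripper_width: 0.0609
time_s: 21.35
tcp_pos: [0.535, 0.1442, 0.1211]
eef_rot: [174.3, 89.5, 177.8]
contact_force: [0.5, 0.5, 0.2]
gripper_width: 0.0618
A dp [  5.9  75.  -91.4] yaw 86.6 rackpos [-44.1458  78.3431]
```

```bash
python3 -m jog '{"fingers":[0.7,0.7,0.7,0.7,0.7],"dp":[[5,25,-30],[5,50,-60],[5,75,-91],[5,75,-91],[5,75,-91]],"twist":[-8,-16,-22,-22,-22]}'
python3 - <<'E'
from h import *
go('A',.097)
E
```

```text
time_s: 21.85
tcp_pos: [0.4392, 0.2142, 0.1173]
eef_rot: [147.5, 89.6, 173.0]
contact_force: [0.6, -0.0, -0.1]
gripper_width: 0.0614
A dp [59.3 -0.8 -0.1] yaw 108.7 rackpos [-44.1458  78.3431]
```

```bash

python3 -m jog '{"fingers":[0.7,0.7,0.7,0.7,0.7],"dp":[[20,-1,0],[40,-1,0],[55,-1,0],[59,-1,0],[59,-1,0]],"twist":[0,0,0,0,0]}'
python3 -m jog '{"fingers":[0,0,0,0,0],"dp":[[0,0,0],[0,0,0],[0,0,0],[0,0,0],[0,0,0]],"twist":[0,0,0,0,0]}' 10
python3 -m jog '{"fingers":[0,0,0,0,0],"dp":[[0,0,0],[0,0,0],[0,0,0],[0,0,0],[0,0,0]],"twist":[0,4,10,16,20]}'
python3 q.py
python3 -m jog '{"fingers":[0,0,0,0,0],"dp":[[0,0,0],[0,0,0],[0,0,0],[0,0,0],[0,0,0]],"twist":[6,12,18,18,18]}'
python3 q.py
python3 -m jog '{"fingers":[0.7,0.7,0.7,0.7,0.7],"dp":[[0,0,0],[0,0,0],[0,0,0],[0,0,0],[0,0,0]],"twist":[0,0,0,0,0]}'
python3 -m jog '{"fingers":[0.7,0.7,0.7,0.7,0.7],"dp":[[-20,0,0],[-40,0,0],[-60,0,0],[-62,0,0],[-62,0,0]],"twist":[0,0,0,-8,-16]}'
python3 - <<'E'
from h import *
go('B',.155)
E
```

```text
time_s: 22.35
tcp_pos: [0.4396, 0.2126, 0.0579]
eef_rot: [156.9, 89.5, -177.6]
contact_force: [0.7, 0.5, 0.4]
gripper_width: 0.0614
time_s: 22.85
tcp_pos: [0.4397, 0.2129, 0.0582]
eef_rot: [152.3, 89.6, 177.8]
contact_force: [-0.2, 0.6, 0.1]
gripper_width: 0.0339
time_s: 23.35
tcp_pos: [0.4397, 0.2129, 0.0582]
eef_rot: [173.1, 89.6, 178.4]
contact_force: [-0.0, 0.6, -1.1]
gripper_width: 0.0338
YAW 88.4 M [-0.0188 -0.1687  0.0001] F [-0.0021  0.6298 -1.0826] tau6 0.674354787915945
time_s: 23.85
tcp_pos: [0.4396, 0.2129, 0.0581]
eef_rot: [-168.2, 89.5, 179.2]
contact_force: [-0.8, 0.3, 0.3]
gripper_width: 0.0337
YAW 70.6 M [ 0.0692  0.1141 -0.0071] F [-0.8296  0.2697  0.2532] tau6 -0.22291315253823996
time_s: 24.35
tcp_pos: [0.4396, 0.2129, 0.0582]
eef_rot: [-168.4, 89.5, 179.0]
contact_force: [-0.5, 0.6, 0.8]
gripper_width: 0.0608
time_s: 24.85
tcp_pos: [0.4405, 0.2133, 0.1212]
eef_rot: [162.4, 89.6, 166.2]
contact_force: [-0.6, -0.3, -0.6]
gripper_width: 0.0615
B dp [  5.  -79.    2.8] yaw 86.9 rackpos [-44.2391  -1.0155]
```

```bash
python3 -m jog '{"fingers":[0.7,0.7,0.7,0.7,0.7],"dp":[[5,-25,1],[5,-50,2],[5,-75,3],[5,-79,3],[5,-79,3]],"twist":[-8,-16,-22,-22,-22]}'
python3 - <<'E'
from h import *
go('B',.097)
E
```

```text
time_s: 25.35
tcp_pos: [0.4488, 0.1341, 0.116]
eef_rot: [138.6, 89.6, 164.2]
contact_force: [1.3, 0.5, -0.5]
gripper_width: 0.0616
B dp [58.   0.4  0.3] yaw 108.8 rackpos [-44.2391  -1.0155]
```

```bash

python3 -m jog '{"fingers":[0.7,0.7,0.7,0.7,0.7],"dp":[[20,0,0],[40,0,0],[55,0,0],[58,0,0],[58,0,0]],"twist":[0,0,0,0,0]}'
python3 -m jog '{"fingers":[0,0,0,0,0],"dp":[[0,0,0],[0,0,0],[0,0,0],[0,0,0],[0,0,0]],"twist":[0,0,0,0,0]}' 10
python3 -m jog '{"fingers":[0,0,0,0,0],"dp":[[0,0,0],[0,0,0],[0,0,0],[0,0,0],[0,0,0]],"twist":[0,4,10,16,20]}'
python3 q.py
python3 -m jog '{"fingers":[0,0,0,0,0],"dp":[[0,0,0],[0,0,0],[0,0,0],[0,0,0],[0,0,0]],"twist":[6,12,18,18,18]}'
python3 q.py
python3 -m jog '{"fingers":[0.7,0.7,0.7,0.7,0.7],"dp":[[0,0,0],[0,0,0],[0,0,0],[0,0,0],[0,0,0]],"twist":[0,0,0,0,0]}'
python3 -m jog '{"fingers":[0.7,0.7,0.7,0.7,0.7],"dp":[[-20,0,0],[-40,0,0],[-60,0,0],[-62,0,0],[-62,0,0]],"twist":[0,0,0,-8,-16]}'
python3 - <<'E'
from h import *
go('D',.155)
E
```

```text
time_s: 25.85
tcp_pos: [0.4483, 0.1346, 0.0579]
eef_rot: [145.7, 89.6, 171.4]
contact_force: [0.6, 0.4, 0.6]
gripper_width: 0.0613
time_s: 26.35
tcp_pos: [0.4485, 0.1348, 0.0582]
eef_rot: [140.6, 89.6, 166.2]
contact_force: [-1.0, 0.6, 3.3]
gripper_width: 0.0335
time_s: 26.85
tcp_pos: [0.4484, 0.1348, 0.0582]
eef_rot: [161.8, 89.6, 167.2]
contact_force: [-1.1, 0.8, 0.2]
gripper_width: 0.0339
YAW 88.6 M [0.135  0.2604 0.2313] F [-1.0598  0.8379  0.1608] tau6 0.42685501277446747
time_s: 27.35
tcp_pos: [0.4484, 0.1348, 0.0583]
eef_rot: [179.8, 89.6, 167.4]
contact_force: [-0.3, -0.0, 0.7]
gripper_width: 0.0339
YAW 70.7 M [0.0489 0.1004 0.0067] F [-0.3066 -0.0285  0.6704] tau6 -0.2053100522607565
time_s: 27.85
tcp_pos: [0.4484, 0.1347, 0.0582]
eef_rot: [-180.0, 89.6, 167.6]
contact_force: [0.1, 0.9, 0.4]
gripper_width: 0.0605
time_s: 28.35
tcp_pos: [0.4493, 0.135, 0.1212]
eef_rot: [147.9, 89.7, 151.8]
contact_force: [-0.3, -0.7, -0.1]
gripper_width: 0.0616
D dp [  4.9 -79.7   3. ] yaw 87.1 rackpos [-44.5549 -80.5488]
```

```bash
python3 -m jog '{"fingers":[0.7,0.7,0.7,0.7,0.7],"dp":[[5,-25,1],[5,-50,2],[5,-75,3],[5,-79,3],[5,-79,3]],"twist":[-8,-16,-22,-22,-22]}'
python3 - <<'E'
from h import *
go('D',.097)
E
```

```text
time_s: 28.85
tcp_pos: [0.4576, 0.0558, 0.1159]
eef_rot: [125.2, 89.7, 151.0]
contact_force: [-0.1, 0.0, -0.3]
gripper_width: 0.0614
D dp [57.9 -0.4  0.2] yaw 108.9 rackpos [-44.5549 -80.5488]
```

```bash

python3 -m jog '{"fingers":[0.7,0.7,0.7,0.7,0.7],"dp":[[20,0,0],[40,0,0],[55,0,0],[58,0,0],[58,0,0]],"twist":[0,0,0,0,0]}'
python3 -m jog '{"fingers":[0,0,0,0,0],"dp":[[0,0,0],[0,0,0],[0,0,0],[0,0,0],[0,0,0]],"twist":[0,0,0,0,0]}' 10
python3 -m jog '{"fingers":[0,0,0,0,0],"dp":[[0,0,0],[0,0,0],[0,0,0],[0,0,0],[0,0,0]],"twist":[0,4,10,16,20]}'
python3 q.py
python3 -m jog '{"fingers":[0,0,0,0,0],"dp":[[0,0,0],[0,0,0],[0,0,0],[0,0,0],[0,0,0]],"twist":[6,12,18,18,18]}'
python3 q.py
python3 -m jog '{"fingers":[0.7,0.7,0.7,0.7,0.7],"dp":[[0,0,0],[0,0,0],[0,0,0],[0,0,0],[0,0,0]],"twist":[0,0,0,0,0]}'
python3 -m jog '{"fingers":[0.7,0.7,0.7,0.7,0.7],"dp":[[-20,0,0],[-40,0,0],[-60,0,0],[-62,0,0],[-62,0,0]],"twist":[0,0,0,-8,-16]}'
python3 - <<'E'
from h import *
print(dp([*handle(0,-.195)[:2],.10]),yawof())
E
```

```text
time_s: 29.35
tcp_pos: [0.4572, 0.0564, 0.0578]
eef_rot: [133.7, 89.6, 159.5]
contact_force: [1.0, 0.9, 1.5]
gripper_width: 0.0617
time_s: 29.85
tcp_pos: [0.4575, 0.0564, 0.0581]
eef_rot: [129.1, 89.7, 154.9]
contact_force: [0.3, -0.3, 1.8]
gripper_width: 0.0335
time_s: 30.35
tcp_pos: [0.4573, 0.0564, 0.0581]
eef_rot: [149.2, 89.7, 154.7]
contact_force: [-0.6, 0.5, 0.8]
gripper_width: 0.034
YAW 88.6 M [0.2191 0.2258 0.0009] F [-0.6268  0.5249  0.7642] tau6 0.6741759739816189
time_s: 30.85
tcp_pos: [0.4574, 0.0564, 0.0582]
eef_rot: [166.2, 89.7, 153.9]
contact_force: [-0.5, 0.4, 0.5]
gripper_width: 0.0334
YAW 70.8 M [ 0.0154 -0.0506 -0.0032] F [-0.5357  0.3859  0.496 ] tau6 -0.23146444000303745
time_s: 31.35
tcp_pos: [0.4574, 0.0564, 0.0581]
eef_rot: [166.8, 89.7, 154.5]
contact_force: [-0.8, -0.9, -0.0]
gripper_width: 0.0607
time_s: 31.85
tcp_pos: [0.4582, 0.0566, 0.1211]
eef_rot: [130.2, 89.7, 134.2]
contact_force: [-0.5, 0.7, -0.7]
gripper_width: 0.0615
[  20.5088 -113.0002   49.6379] 87.16314974152303
```

```bash
python3 -m jog '{"fingers":[0.7,0.7,0.7,0.7,0.7],"dp":[[-20,-25,10],[-20,-50,20],[-20,-75,30],[-20,-100,40],[-20,-113,50]],"twist":[-8,-16,-24,-32,-40]}'
python3 -m jog '{"fingers":[0.7,0.7,0.7,0.7,0.7],"dp":[[0,0,0],[0,0,0],[0,0,0],[0,0,0],[0,0,0]],"twist":[-8,-16,-24,-32,-40]}'
python3 -m jog '{"fingers":[0.7,0.7,0.7,0.7,0.7],"dp":[[0,0,0],[0,0,0],[0,0,0],[0,0,0],[0,0,0]],"twist":[-8,-14,-14,-14,-14]}'
python3 - <<'E'
from h import *
print(dp([*handle(0,-.195)[:2],.067-.039]),yawof())
s,t=cap('scene'),cap('top')
a=cv2.resize(s['frame'][145:225,210:300],None,fx=6,fy=6,interpolation=cv2.INTER_CUBIC)
b=cv2.resize(t['frame'][205:275,190:290],None,fx=4.2,fy=4.2,interpolation=cv2.INTER_CUBIC)
b=cv2.copyMakeBorder(b,0,max(0,a.shape[0]-b.shape[0]),0,0,cv2.BORDER_CONSTANT)
a=cv2.resize(a,None,fx=.7,fy=.7); b=b[:a.shape[0]]
cv2.imwrite('pics/c8.png',cv2.convertScaleAbs(np.hstack([a,b])[:,:,::-1],alpha=1.6))
E
```

```text
time_s: 32.35
tcp_pos: [0.5163, -0.0543, 0.1404]
eef_rot: [93.1, 89.7, 137.4]
contact_force: [0.9, -0.1, 0.2]
gripper_width: 0.0614
time_s: 32.85
tcp_pos: [0.5163, -0.0543, 0.1403]
eef_rot: [54.0, 89.7, 138.6]
contact_force: [-1.0, -0.8, 0.4]
gripper_width: 0.0617
time_s: 33.35
tcp_pos: [0.5162, -0.0544, 0.1403]
eef_rot: [41.6, 89.7, 140.2]
contact_force: [-0.1, -1.0, -0.5]
gripper_width: 0.0614
[112.2904  -0.1168   1.3773] -178.35650769377693
```

View pics/c8.png

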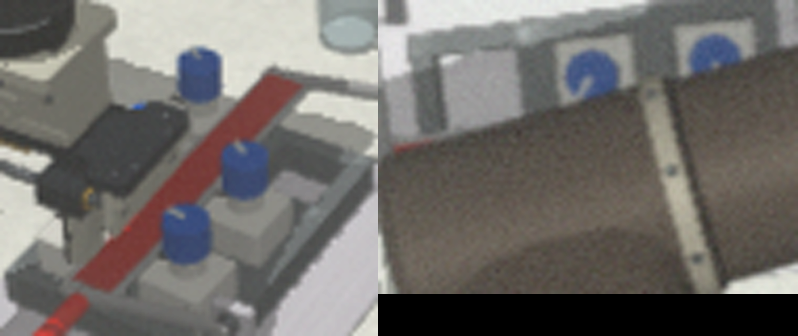

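```bash

python3 -m jog '{"fingers":[0.5,0.5,0.5,0.5,0.5],"dp":[[35,0,1],[70,0,1],[100,0,1],[111,0,1],[111,0,1]],"twist":[0,0,0,0,0]}'
python3 -m jog '{"fingers":[0,0,0,0,0],"dp":[[0,0,0],[0,0,0],[0,0,0],[0,0,0],[0,0,0]],"twist":[0,0,0,0,0]}' 15
python3 -m jog '{"fingers":[0,0,0,0,0],"dp":[[0,0,0],[0,0,0],[0,0,0],[0,0,0],[0,0,0]],"twist":[0,0,0,0,0]}'
python3 - <<'E'
from h import *
print(torack(tcp()[0])*1e3,yawof())
E
```

```text
time_s: 33.95
tcp_pos: [0.5147, -0.0532, 0.0281]
eef_rot: [61.8, 89.6, 160.3]
contact_force: [0.2, 0.6, 0.1]
gripper_width: 0.0442
time_s: 34.45
tcp_pos: [0.5133, -0.0535, 0.0287]
eef_rot: [66.4, 89.5, 164.9]
contact_force: [-4.6, 0.6, 6.4]
gripper_width: 0.0154
time_s: 34.95
tcp_pos: [0.5133, -0.0535, 0.0288]
eef_rot: [66.7, 89.5, 165.2]
contact_force: [-2.1, -0.4, 1.5]
gripper_width: 0.0153
[  -2.376  -195.6366   28.7803] -178.36190315161545
```

```bash

python3 -m jog '{"fingers":[0,0,0,0,0],"dp":[[-12,1,0],[-34,1,0],[-56,-3,0],[-77,-12,0],[-86,-17,0]],"twist":[0,0,0,0,0]}'
python3 - <<'E'
from h import *
print(torack(tcp()[0])*1e3,yawof())
E
```

```text
time_s: 35.45
tcp_pos: [0.5276, -0.0518, 0.116]
eef_rot: [74.7, 89.2, 173.2]
contact_force: [-9.2, -1.2, -2.1]
gripper_width: 0.0156
[  12.0017 -195.6773  115.9917] -178.40482158583436
```

```bash

python3 -m jog '{"fingers":[0,0,0,0,0],"dp":[[-16,-18,0],[-30,-35,0],[-41,-55,0],[-47,-77,0],[-48,-88,0]],"twist":[0,0,0,0,0]}'
python3 - <<'E'
from h import *
print(torack(tcp()[0])*1e3,yawof())
E
```

```text
time_s: 35.95
tcp_pos: [0.6169, -0.0407, 0.166]
eef_rot: [85.9, 89.3, -175.7]
contact_force: [-1.5, -6.1, 6.1]
gripper_width: 0.0154
[ 101.998  -195.3399  165.9786] -178.39238385940263
```

```bash

python3 -m jog '{"fingers":[0,0,0,0,0],"dp":[[0,-15,0],[4,-30,0],[10,-47,0],[11,-51,0],[11,-51,0]],"twist":[0,0,0,0,0]}'
python3 - <<'E'
from h import *
print(torack(tcp()[0])*1e3,yawof())
E
python3 -m jog '{"fingers":[0.5,0.5,0.5,0.5,0.5],"dp":[[0,0,0],[0,0,0],[0,0,0],[0,0,0],[0,0,0]],"twist":[0,0,0,0,0]}'
python3 -m jog '{"fingers":[0.6,0.6,0.6,0.6,0.6],"dp":[[-25,0,0],[-50,0,0],[-80,0,0],[-100,0,0],[-100,0,0]],"twist":[0,0,0,0,0]}'
python3 - <<'E'
from h import *
s,t=cap('scene'),cap('top')
for ce,q,b in blobs(s,(0,120,40),(10,255,255),10,(180,140,320,270)): print('red',ce,q)
print('handle pred',[(a,proj(s,[handle(a)])) for a in(2.0,2.1,2.18)])
for k in 'CAD': go(k,.16)
E
```

```text
time_s: 36.45
tcp_pos: [0.6686, -0.0345, 0.155]
eef_rot: [95.9, 89.3, -165.6]
contact_force: [2.2, -6.3, 0.4]
gripper_width: 0.0154
[ 154.0087 -195.2836  154.9964] -178.39205795726272
time_s: 36.95
tcp_pos: [0.6686, -0.0343, 0.155]
eef_rot: [95.7, 89.3, -165.9]
contact_force: [-0.3, 0.5, 0.1]
gripper_width: 0.0433
time_s: 37.45
tcp_pos: [0.6713, -0.0339, 0.259]
eef_rot: [107.0, 89.7, -154.5]
contact_force: [0.4, -0.3, -0.2]
gripper_width: 0.0523
red [269.4609 209.9922] [261 200  18  20 128]
handle pred [(2.0, array([[263.7167, 205.6673]])), (2.1, array([[267.4599, 208.0268]])), (2.18, array([[270.3755, 210.1123]]))]
C dp [135.3 106.5 196.6] yaw -178.4 rackpos [41.7439 -1.3026]
A dp [136.1 190.1 278.7] yaw -178.4 rackpos [-44.1458  78.3431]
D dp [136.3 195.  119.9] yaw -178.4 rackpos [-44.5549 -80.5488]
```

```bash

python3 -m jog '{"fingers":[0.7,0.7,0.7,0.7,0.7],"dp":[[0,39,0],[0,78,20],[0,117,50],[0,156,85],[0,195,120]],"twist":[8,16,24,32,40]}'
python3 -m jog '{"fingers":[0.7,0.7,0.7,0.7,0.7],"dp":[[0,0,0],[0,0,0],[0,0,0],[0,0,0],[0,0,0]],"twist":[8,16,24,32,40]}'
python3 -m jog '{"fingers":[0.7,0.7,0.7,0.7,0.7],"dp":[[0,0,0],[0,0,0],[0,0,0],[0,0,0],[0,0,0]],"twist":[8,13,13,13,13]}'
python3 - <<'E'
from h import *
go('D',.097)
t=cap('top')
for ce,s,b in blobs(t,*ORANGE,300): print('tray',s,plane(t,cv2.boxPoints(b),.022),plane(t,[b[0]],.022),b)
E
```

```text
time_s: 38.05
tcp_pos: [0.4646, 0.0513, 0.256]
eef_rot: [134.3, 89.3, -167.0]
contact_force: [0.3, 0.9, -0.2]
gripper_width: 0.0613
time_s: 38.55
tcp_pos: [0.4638, 0.0512, 0.2548]
eef_rot: [174.9, 89.2, -166.6]
contact_force: [-0.8, -0.3, 0.6]
gripper_width: 0.0614
time_s: 39.05
tcp_pos: [0.4636, 0.0512, 0.2545]
eef_rot: [-171.8, 89.1, -166.2]
contact_force: [-0.4, 0.7, 0.3]
gripper_width: 0.0615
D dp [196.5   5.5  -2.5] yaw 88.7 rackpos [-44.5549 -80.5488]
tray [ 382  180   45   97 2914] [[ 0.3913 -0.247   0.022 ]
 [ 0.652  -0.2889  0.022 ]
 [ 0.6374 -0.3855  0.022 ]
 [ 0.3764 -0.343   0.022 ]] [[ 0.5139 -0.3158  0.022 ]] ((405.0700378417969, 228.00999450683594), (34.08254623413086, 93.05524444580078), 8.130102157592773)
```

```bash
python3 - <<'E'
from h import *
s=cap('scene')
a=cv2.resize(s['frame'][145:220,205:295],None,fx=8,fy=8,interpolation=cv2.INTER_CUBIC)
cv2.imwrite('pics/c9.png',cv2.convertScaleAbs(a[:,:,::-1],alpha=1.6))
E
```

```text
(no output)
```

View pics/c9.png

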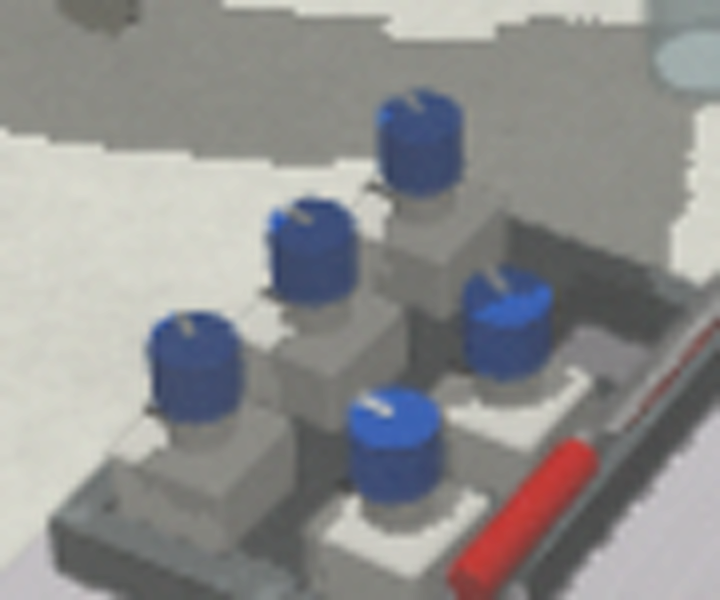

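The cap lines agree with the torques. A (412,100), C (492,280) and D (188,325) have turned well round, so they are loose. B (295,212) and E (375,405) have barely moved, so they are sound. I'll pick D first.

```bash

python3 -m jog '{"fingers":[0.7,0.7,0.7,0.7,0.7],"dp":[[40,5,-2],[80,5,-2],[120,5,-2],[135,5,-2],[135,5,-2]],"twist":[0,0,0,0,0]}'
python3 - <<'E'
from h import *
go('D',.097)
E
```

```text
time_s: 39.65
tcp_pos: [0.4577, 0.0547, 0.1175]
eef_rot: [-168.8, 88.9, -163.2]
contact_force: [-0.2, 0.5, 0.9]
gripper_width: 0.0614
D dp [59.5  1.2  1.3] yaw 88.7 rackpos [-44.5549 -80.5488]
```

```bash

python3 -m jog '{"fingers":[0.7,0.7,0.7,0.7,0.7],"dp":[[30,1,1],[55,1,1],[59,1,1],[59,1,1],[59,1,1]],"twist":[0,0,0,0,0]}'
python3 -m jog '{"fingers":[0,0,0,0,0],"dp":[[0,0,0],[0,0,0],[0,0,0],[0,0,0],[0,0,0]],"twist":[0,0,0,0,0]}' 15
python3 -m jog '{"fingers":[0,0,0,0,0],"dp":[[0,0,0],[-5,0,0],[-20,0,0],[-50,0,0],[-80,0,0]],"twist":[0,0,0,0,0]}'
python3 -m jog '{"fingers":[0,0,0,0,0],"dp":[[-20,0,0],[-40,0,0],[-50,0,0],[-50,0,0],[-50,0,0]],"twist":[0,0,0,0,0]}'
cat >> h.py <<'E'
def tray():
    t=cap('top')
    b=max(blobs(t,*ORANGE,150,(330,130,480,330)),key=lambda b:b[1][4])[2]
    c=plane(t,cv2.boxPoints(b),.022)[:,:2]; e=c[1]-c[0],c[2]-c[1]; e=max(e,key=np.linalg.norm); e=e/np.linalg.norm(e); e*=np.sign(e[0])
    sz=sorted([np.linalg.norm(c[1]-c[0]),np.linalg.norm(c[2]-c[1])])
    return plane(t,[b[0]],.022)[0][:2],e,sz
E
python3 - <<'E'
from h import *
m,e,sz=tray();print(m,e,sz)
for x in(-.085,0,.085): print(x,dp([*(m+x*e),.22]).round(1))
print('jaw yaw want',np.degrees(np.arctan2(e[1],e[0])+np.pi/2-YAW),yawof())
E
```

```text
time_s: 40.15
tcp_pos: [0.4587, 0.056, 0.0601]
eef_rot: [-169.3, 89.0, -163.8]
contact_force: [0.4, 0.4, 0.5]
gripper_width: 0.0617
time_s: 40.65
tcp_pos: [0.4588, 0.056, 0.0603]
eef_rot: [-168.9, 89.0, -163.4]
contact_force: [-0.2, -0.8, 2.3]
gripper_width: 0.0335
time_s: 41.15
tcp_pos: [0.4594, 0.056, 0.1409]
eef_rot: [-168.0, 88.9, -162.4]
contact_force: [1.0, 0.2, -2.4]
gripper_width: 0.0337
time_s: 41.65
tcp_pos: [0.4597, 0.0562, 0.19]
eef_rot: [-168.7, 88.8, -163.1]
contact_force: [-0.9, -1.0, -2.2]
gripper_width: 0.0333
[ 0.5137 -0.3159] [ 0.9874 -0.1584] [np.float64(0.09729598797590411), np.float64(0.2635815207600381)]
-0.085 [ -27.5 -354.1  -64.9]
0 [ -29.1 -375.6   17.3]
0.085 [ -30.7 -397.2   99.5]
jaw yaw want 74.01363502633136 88.69173433767652
```

```bash

python3 -m jog '{"fingers":[0,0,0,0,0],"dp":[[0,-20,-4],[0,-60,-11],[0,-100,-18],[0,-140,-26],[0,-180,-33]],"twist":[0,3,6,9,12]}'
python3 - <<'E'
from h import *
m,e=np.array([ 0.5137,-0.3159]),np.array([0.9874,-0.1584]);print(dp([*(m-.085*e),.19]).round(1),yawof())
E
```

```text
time_s: 42.2
tcp_pos: [0.443, -0.1276, 0.19]
eef_rot: [-157.3, 88.7, -163.9]
contact_force: [1.4, 0.4, -1.9]
gripper_width: 0.0335
[   1.4 -175.2    6.7] 76.59997268623896
```

```bash

python3 -m jog '{"fingers":[0,0,0,0,0],"dp":[[0,-45,2],[0,-90,4],[0,-135,6],[0,-165,7],[0,-175,7]],"twist":[1,2,3,3,3]}'
python3 - <<'E'
from h import *
m,e,sz=tray();print(m,e,sz)
m,e=np.array([ 0.5137,-0.3159]),np.array([0.9874,-0.1584]);print(dp([*(m-.085*e),.06]).round(1),yawof())
E
```

```text
time_s: 42.7
tcp_pos: [0.4288, -0.3046, 0.1895]
eef_rot: [-157.7, 88.5, -167.4]
contact_force: [0.3, 0.6, -3.8]
gripper_width: 0.0337
[ 0.5754 -0.3257] [ 0.9872 -0.1596] [np.float64(0.09770151395196665), np.float64(0.13999844751558185)]
[129.5   3.5   3.7] 73.45073836260582
```

```bash

python3 -m jog '{"fingers":[0,0,0,0,0],"dp":[[30,3,3],[60,3,3],[90,3,4],[115,3,4],[126,3,4]],"twist":[0,0,0,0,0]}'
python3 -m jog '{"fingers":[0,0,0,0,0],"dp":[[2,0,0],[3,0,0],[4,0,0],[4,0,0],[4,0,0]],"twist":[0,0,0,0,0]}'
python3 - <<'E'
from h import *
m,e=np.array([ 0.5137,-0.3159]),np.array([0.9874,-0.1584]);print(dp([*(m-.085*e),.06]).round(1),yawof())
E
```

```text
time_s: 43.25
tcp_pos: [0.4282, -0.3016, 0.0606]
eef_rot: [-162.7, 88.3, -172.4]
contact_force: [-0.7, -1.0, -2.0]
gripper_width: 0.0337
time_s: 43.75
tcp_pos: [0.4288, -0.3023, 0.0591]
eef_rot: [-158.6, 88.3, -168.2]
contact_force: [-4.1, -0.2, 14.1]
gripper_width: 0.034
[-1. -0.  1.] 73.54750390665131
```

```bash

python3 -m jog '{"fingers":[0.6,0.6,0.6,0.6,0.6],"dp":[[-1,0,0],[-1,0,0],[-1,0,0],[-1,0,0],[-1,0,0]],"twist":[0,0,0,0,0]}'
python3 -m jog '{"fingers":[0.7,0.7,0.7,0.7,0.7],"dp":[[-20,0,0],[-50,0,0],[-90,0,0],[-130,0,0],[-145,0,0]],"twist":[0,0,0,0,0]}'
python3 - <<'E'
from h import *
go('C',.24);print(axes())
E
```

```text
time_s: 44.25
tcp_pos: [0.4287, -0.3021, 0.0599]
eef_rot: [-158.9, 88.3, -168.5]
contact_force: [-0.6, -0.8, -0.6]
gripper_width: 0.0527
time_s: 44.75
tcp_pos: [0.4346, -0.3021, 0.209]
eef_rot: [-151.4, 88.6, -161.0]
contact_force: [-0.0, 0.1, -0.6]
gripper_width: 0.0612
C dp [  2.  457.1  23.9] yaw 73.6 rackpos [41.7439 -1.3026]
[[-0.0238  0.1658  0.9859]
 [-0.0082  0.9861 -0.166 ]
 [-0.9997 -0.012  -0.0221]]
```

```bash

python3 -m jog '{"fingers":[0.7,0.7,0.7,0.7,0.7],"dp":[[0,45,2],[0,90,5],[0,135,7],[0,180,10],[0,225,12]],"twist":[-3,-6,-9,-12,-16]}'
python3 - <<'E'
from h import *
go('C',.24)
E
```

```text
time_s: 45.25
tcp_pos: [0.4838, -0.0805, 0.206]
eef_rot: [-167.5, 88.6, -160.9]
contact_force: [0.8, 0.4, -0.0]
gripper_width: 0.0612
C dp [  2.  218.   75.6] yaw 89.7 rackpos [41.7439 -1.3026]
```

```bash

python3 -m jog '{"fingers":[0.7,0.7,0.7,0.7,0.7],"dp":[[0,45,16],[0,90,32],[0,135,48],[0,180,64],[0,218,75]],"twist":[0,0,0,0,0]}'
python3 -m jog '{"fingers":[0.7,0.7,0.7,0.7,0.7],"dp":[[30,0,0],[60,0,0],[80,0,0],[80,0,0],[80,0,0]],"twist":[0,0,0,0,0]}'
python3 - <<'E'
from h import *
go('C',.098)
E
```

```text
time_s: 45.75
tcp_pos: [0.5336, 0.1471, 0.2028]
eef_rot: [-167.3, 88.6, -160.7]
contact_force: [0.8, -0.4, 0.5]
gripper_width: 0.0616
time_s: 46.25
tcp_pos: [0.5319, 0.1464, 0.1231]
eef_rot: [-166.0, 88.5, -159.4]
contact_force: [-0.4, 0.5, 0.8]
gripper_width: 0.0614
C dp [64.  -1.5  3.4] yaw 89.8 rackpos [41.7439 -1.3026]
```

```bash

python3 -m jog '{"fingers":[0.7,0.7,0.7,0.7,0.7],"dp":[[30,-2,3],[55,-2,3],[63,-2,3],[63,-2,3],[63,-2,3]],"twist":[0,0,0,0,0]}'
python3 -m jog '{"fingers":[0,0,0,0,0],"dp":[[0,0,0],[0,0,0],[0,0,0],[0,0,0],[0,0,0]],"twist":[0,0,0,0,0]}' 15
python3 -m jog '{"fingers":[0,0,0,0,0],"dp":[[0,0,0],[-5,0,0],[-20,0,0],[-50,0,0],[-80,0,0]],"twist":[0,0,0,0,0]}'
python3 -m jog '{"fingers":[0,0,0,0,0],"dp":[[-20,0,0],[-40,0,0],[-60,0,0],[-65,0,0],[-65,0,0]],"twist":[0,0,0,0,0]}'
python3 - <<'E'
from h import *
m,e,sz=tray();print(m,e,sz)
for x in(0,.085): print(x,dp([*(m+x*e),.205]).round(1))
print('jaw yaw want',np.degrees(np.arctan2(e[1],e[0])+np.pi/2-YAW),yawof())
E
```

```text
time_s: 46.75
tcp_pos: [0.5347, 0.1447, 0.0616]
eef_rot: [-166.2, 88.7, -159.5]
contact_force: [0.6, 0.0, 0.2]
gripper_width: 0.0613
time_s: 47.25
tcp_pos: [0.5349, 0.1447, 0.062]
eef_rot: [-165.8, 88.7, -159.2]
contact_force: [-0.3, -1.5, 2.7]
gripper_width: 0.0339
time_s: 47.75
tcp_pos: [0.5359, 0.145, 0.1423]
eef_rot: [-165.2, 88.6, -158.5]
contact_force: [0.6, -0.3, -1.4]
gripper_width: 0.0335
time_s: 48.25
tcp_pos: [0.5376, 0.1458, 0.2076]
eef_rot: [-166.4, 88.6, -159.8]
contact_force: [0.6, 0.2, -2.4]
gripper_width: 0.0339
[ 0.5139 -0.3158] [ 0.9878 -0.156 ] [np.float64(0.0976161706151676), np.float64(0.2640203217618355)]
0 [   6.4 -455.6  -76.2]
0.085 [   4.4 -478.5    5.6]
jaw yaw want 74.15539228107673 89.77338339124289
```

```bash

python3 -m jog '{"fingers":[0,0,0,0,0],"dp":[[0,-25,0],[0,-70,1],[0,-115,1],[0,-160,2],[0,-205,2]],"twist":[0,4,8,12,16]}'
python3 - <<'E'
from h import *
m,e=np.array([ 0.5138,-0.3159]),np.array([0.9876,-0.157]);print(dp([*(m+.085*e),.205]).round(1),yawof())
E
```

```text
time_s: 48.8
tcp_pos: [0.5619, -0.0595, 0.2062]
eef_rot: [-151.2, 88.4, -160.7]
contact_force: [0.6, -0.3, -1.7]
gripper_width: 0.0337
[   2.8 -260.1   79.9] 73.6358731241825
```

```bash

python3 -m jog '{"fingers":[0,0,0,0,0],"dp":[[0,-47,14],[0,-94,28],[0,-141,43],[0,-188,58],[0,-230,71]],"twist":[0,0,0,0,0]}'
python3 -m jog '{"fingers":[0,0,0,0,0],"dp":[[0,-20,5],[0,-26,8],[0,-28,8],[0,-28,8],[0,-28,8]],"twist":[0,0,0,0,0]}'
python3 - <<'E'
from h import *
m,e=np.array([ 0.5138,-0.3159]),np.array([0.9876,-0.157]);print(dp([*(m+.085*e),.066]).round(1),yawof())
try: print(tray())
except Exception as x: print(x)
E
```

```text
time_s: 49.3
tcp_pos: [0.5932, -0.3001, 0.2054]
eef_rot: [-154.5, 88.3, -164.0]
contact_force: [1.5, 0.9, -1.7]
gripper_width: 0.0336
time_s: 49.8
tcp_pos: [0.5965, -0.3278, 0.2055]
eef_rot: [-155.0, 88.2, -164.4]
contact_force: [-0.6, -0.3, -1.5]
gripper_width: 0.0336
[139.4   0.6   5.3] 73.67195699936593
(array([ 0.4827, -0.3302]), array([ 0.99  , -0.1412]), [np.float64(0.062196310861703304), np.float64(0.20706184893249927)])
```

```bash

python3 -m jog '{"fingers":[0,0,0,0,0],"dp":[[30,0,1],[65,0,3],[100,1,4],[130,1,5],[139,1,5]],"twist":[0,0,0,0,0]}'
python3 -m jog '{"fingers":[0,0,0,0,0],"dp":[[2,0,0],[3,0,0],[4,0,0],[5,0,0],[6,0,0]],"twist":[0,0,0,0,0]}'
python3 - <<'E'
from h import *
m,e=np.array([ 0.5138,-0.3159]),np.array([0.9876,-0.157]);print(dp([*(m+.085*e),.061]).round(1),yawof())
E
```

```text
time_s: 50.35
tcp_pos: [0.5958, -0.327, 0.0634]
eef_rot: [-159.7, 88.0, -169.1]
contact_force: [-0.4, -0.3, -2.2]
gripper_width: 0.0337
time_s: 50.85
tcp_pos: [0.5969, -0.328, 0.0608]
eef_rot: [-154.7, 88.2, -164.1]
contact_force: [-4.2, -0.2, 15.5]
gripper_width: 0.0337
[-0.2 -1.1  1. ] 73.7760206499868
```

```bash

python3 -m jog '{"fingers":[0.6,0.6,0.6,0.6,0.6],"dp":[[-1,0,0],[-1,0,0],[-1,0,0],[-1,0,0],[-1,0,0]],"twist":[0,0,0,0,0]}'
python3 -m jog '{"fingers":[0.7,0.7,0.7,0.7,0.7],"dp":[[-20,0,0],[-50,0,0],[-90,0,0],[-130,0,0],[-145,0,0]],"twist":[0,0,0,0,0]}'
python3 - <<'E'
from h import *
go('A',.24)
E
```

```text
time_s: 51.35
tcp_pos: [0.5969, -0.328, 0.0616]
eef_rot: [-155.0, 88.2, -164.4]
contact_force: [0.5, 1.0, 0.3]
gripper_width: 0.0521
time_s: 51.85
tcp_pos: [0.603, -0.3275, 0.2114]
eef_rot: [-146.9, 88.4, -156.3]
contact_force: [0.2, 0.0, -0.5]
gripper_width: 0.0611
A dp [   8.5  507.4 -249.3] yaw 73.8 rackpos [-44.1458  78.3431]
```

```bash

python3 -m jog '{"fingers":[0.7,0.7,0.7,0.7,0.7],"dp":[[0,42,-20],[0,84,-41],[0,126,-62],[0,168,-82],[0,210,-103]],"twist":[-3,-6,-9,-12,-16]}'
python3 - <<'E'
from h import *
go('A',.24)
E
```

```text
time_s: 52.35
tcp_pos: [0.5347, -0.1021, 0.2105]
eef_rot: [-163.1, 88.4, -156.3]
contact_force: [1.1, 1.4, -0.2]
gripper_width: 0.0613
A dp [  8.4 324.7 -57.4] yaw 89.9 rackpos [-44.1458  78.3431]
```

```bash

python3 -m jog '{"fingers":[0.7,0.7,0.7,0.7,0.7],"dp":[[0,45,-8],[0,90,-16],[0,135,-24],[0,180,-32],[0,225,-40]],"twist":[0,0,0,0,0]}'
python3 -m jog '{"fingers":[0.7,0.7,0.7,0.7,0.7],"dp":[[0,45,-8],[0,90,-16],[0,100,-18],[0,100,-18],[0,100,-18]],"twist":[0,0,0,0,0]}'
python3 - <<'E'
from h import *
go('A',.1)
E
```

```text
time_s: 52.85
tcp_pos: [0.4675, 0.1182, 0.2099]
eef_rot: [-163.3, 88.5, -156.5]
contact_force: [0.7, -0.5, -0.6]
gripper_width: 0.0618
time_s: 53.35
tcp_pos: [0.4377, 0.2151, 0.2094]
eef_rot: [-162.7, 88.4, -155.9]
contact_force: [0.9, 0.6, 0.3]
gripper_width: 0.0613
A dp [148.4  -0.5   5. ] yaw 89.9 rackpos [-44.1458  78.3431]
```

```bash

python3 -m jog '{"fingers":[0.7,0.7,0.7,0.7,0.7],"dp":[[30,0,1],[60,0,2],[90,0,3],[100,0,4],[100,0,4]],"twist":[0,0,0,0,0]}'
python3 - <<'E'
from h import *
go('A',.1)
E
python3 -m jog '{"fingers":[0.7,0.7,0.7,0.7,0.7],"dp":[[20,0,1],[40,0,1],[47,0,2],[47,0,2],[47,0,2]],"twist":[0,0,0,0,0]}'
python3 -m jog '{"fingers":[0,0,0,0,0],"dp":[[0,0,0],[0,0,0],[0,0,0],[0,0,0],[0,0,0]],"twist":[0,0,0,0,0]}' 15
python3 -m jog '{"fingers":[0,0,0,0,0],"dp":[[0,0,0],[-5,0,0],[-20,0,0],[-50,0,0],[-80,0,0]],"twist":[0,0,0,0,0]}'
python3 -m jog '{"fingers":[0,0,0,0,0],"dp":[[-20,0,0],[-40,0,0],[-60,0,0],[-65,0,0],[-65,0,0]],"twist":[0,0,0,0,0]}'
python3 - <<'E'
from h import *
t=cap('top','top10'); s=cap('scene','s10')
m,e,sz=tray();print(m,e,sz)
print(dp([*m,.205]).round(1),yawof(),axes())
a=s['frame'][130:360,100:330]; b=t['frame'][130:300,180:450]
a=cv2.resize(a,(400,400));b=cv2.resize(b,(400,252));b=cv2.copyMakeBorder(b,0,148,0,0,cv2.BORDER_CONSTANT)
cv2.imwrite('pics/c10.png',cv2.convertScaleAbs(np.hstack([a,b])[:,:,::-1],alpha=1.6))
E
```

```text
time_s: 53.85
tcp_pos: [0.4391, 0.2129, 0.1084]
eef_rot: [-160.3, 88.3, -153.5]
contact_force: [0.0, 1.5, 1.3]
gripper_width: 0.0617
A dp [47.4  1.1  1.5] yaw 89.9 rackpos [-44.1458  78.3431]
time_s: 54.35
tcp_pos: [0.4407, 0.2129, 0.0627]
eef_rot: [-160.6, 88.4, -153.9]
contact_force: [-0.3, 0.6, 0.8]
gripper_width: 0.0618
time_s: 54.85
tcp_pos: [0.4408, 0.2131, 0.0628]
eef_rot: [-161.0, 88.4, -154.2]
contact_force: [-0.6, 0.8, 1.2]
gripper_width: 0.0339
time_s: 55.35
tcp_pos: [0.4423, 0.2136, 0.1434]
eef_rot: [-159.7, 88.3, -152.9]
contact_force: [-0.0, 0.8, -2.2]
gripper_width: 0.0337
time_s: 55.85
tcp_pos: [0.444, 0.2146, 0.2087]
eef_rot: [-160.9, 88.3, -154.1]
contact_force: [-0.5, -0.1, -2.4]
gripper_width: 0.0335
[ 0.5141 -0.316 ] [ 0.9874 -0.1584] [np.float64(0.0972984181865781), np.float64(0.26438941035094427)]
[   8.  -534.6    8.3] 89.86613127686401 [[-0.0282 -0.1173  0.9927]
 [-0.0147  0.993   0.1169]
 [-0.9995 -0.0113 -0.0297]]
```

View pics/c10.png

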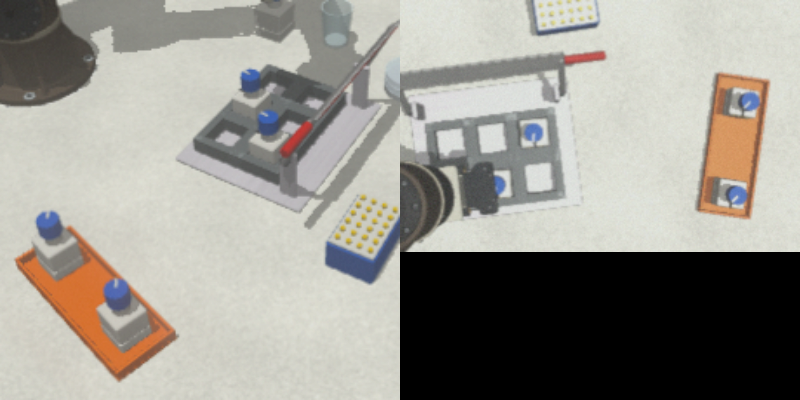

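Bottles D and C stand in the tray (right half, at (735,195) and (748,102)). B and E are still in the rack, the clamp is back, and the tray has not moved. A is held clear in the gripper.

```bash

python3 -m jog '{"fingers":[0,0,0,0,0],"dp":[[0,-25,0],[0,-70,1],[0,-115,2],[0,-160,3],[0,-205,3]],"twist":[0,4,8,12,16]}'
python3 - <<'E'
from h import *
m=np.array([ 0.5139,-0.3159]);print(dp([*m,.205]).round(1),yawof())
E
```

```text
time_s: 56.5
tcp_pos: [0.4698, 0.009, 0.2084]
eef_rot: [-143.4, 88.1, -152.8]
contact_force: [1.4, -0.7, -1.8]
gripper_width: 0.0336
[   7.1 -313.2   96.8] 73.74117621908961
```

```bash

python3 -m jog '{"fingers":[0,0,0,0,0],"dp":[[0,-45,14],[0,-90,28],[0,-135,42],[0,-180,56],[0,-225,70]],"twist":[0,0,0,0,0]}'
python3 -m jog '{"fingers":[0,0,0,0,0],"dp":[[0,-40,12],[0,-80,24],[0,-87,27],[0,-87,27],[0,-87,27]],"twist":[0,0,0,0,0]}'
python3 - <<'E'
from h import *
print(dp([ 0.5139,-0.3159,.066]).round(1),yawof())
try: print(tray())
except Exception as x: print(x)
E
```

```text
time_s: 57.0
tcp_pos: [0.5015, -0.2263, 0.2098]
eef_rot: [-145.1, 88.0, -154.5]
contact_force: [1.5, 0.7, -1.5]
gripper_width: 0.0334
time_s: 57.5
tcp_pos: [0.5134, -0.3159, 0.2097]
eef_rot: [-147.5, 87.9, -156.9]
contact_force: [0.7, 1.2, -1.2]
gripper_width: 0.0337
[143.6   2.9   4.9] 73.72293138660032
(array([ 0.4316, -0.321 ]), array([ 0.9867, -0.1627]), [np.float64(0.06135340413688336), np.float64(0.10239864505906365)])
```

```bash

python3 -m jog '{"fingers":[0,0,0,0,0],"dp":[[30,1,1],[65,2,3],[100,3,4],[130,3,5],[143,3,5]],"twist":[0,0,0,0,0]}'
python3 -m jog '{"fingers":[0,0,0,0,0],"dp":[[2,0,0],[3,0,0],[4,0,0],[5,0,0],[5,0,0]],"twist":[0,0,0,0,0]}'
python3 - <<'E'
from h import *
print(dp([ 0.5139,-0.3159,.061]).round(1),yawof())
E
```

```text
time_s: 58.05
tcp_pos: [0.5129, -0.3135, 0.0646]
eef_rot: [-150.7, 87.8, -160.0]
contact_force: [0.1, -0.5, -1.1]
gripper_width: 0.0335
time_s: 58.55
tcp_pos: [0.514, -0.3141, 0.0621]
eef_rot: [-146.8, 87.9, -156.1]
contact_force: [-2.1, 0.9, 7.6]
gripper_width: 0.0334
[ 1.2 -1.8  0.2] 73.89122666338447
```

Contact is light (7.6 N). Release, lift and swing clear of the view.

```bash

python3 -m jog '{"fingers":[0.6,0.6,0.6,0.6,0.6],"dp":[[0,0,0],[0,0,0],[0,0,0],[0,0,0],[0,0,0]],"twist":[0,0,0,0,0]}'
python3 -m jog '{"fingers":[0.7,0.7,0.7,0.7,0.7],"dp":[[-20,0,0],[-50,0,0],[-90,0,0],[-130,0,0],[-150,0,0]],"twist":[0,0,0,0,0]}'
python3 -m jog '{"fingers":[0.7,0.7,0.7,0.7,0.7],"dp":[[0,-45,-10],[0,-90,-20],[0,-135,-30],[0,-180,-40],[0,-220,-50]],"twist":[0,0,0,0,0]}'
python3 -m jog '{"fingers":[0.7,0.7,0.7,0.7,0.7],"dp":[[0,-30,-10],[0,-60,-20],[0,-90,-30],[0,-90,-30],[0,-90,-30]],"twist":[0,0,0,0,0]}'
python3 - <<'E'
from h import *
t=cap('top','top11'); s=cap('scene','s11')
m,e,sz=tray();n=np.array([-e[1],e[0]]);print('tray',m,e,sz)
for ce,q,b in blobs(t,*BLUE,15,(330,130,480,330)):
    p=plane(t,[ce],.107)[0]; print('tray cap',p,(p[:2]-m)@e*1e3,(p[:2]-m)@n*1e3)
for ce,q,b in blobs(t,*BLUE,15,(180,190,310,290)): print('rack cap',plane(t,[ce],.108)[0])
for ce,q,b in blobs(s,(0,120,40),(10,255,255),10,(180,140,320,270)): print('red',ce)
a=s['frame'][130:360,100:330]; b=t['frame'][100:330,100:450]
a=cv2.resize(a,(400,400));b=cv2.resize(b,(400,263));b=cv2.copyMakeBorder(b,0,137,0,0,cv2.BORDER_CONSTANT)
cv2.imwrite('pics/c11.png',cv2.convertScaleAbs(np.hstack([a,b])[:,:,::-1],alpha=1.6))
E
```

```text
time_s: 59.05
tcp_pos: [0.5139, -0.3141, 0.062]
eef_rot: [-147.2, 87.9, -156.4]
contact_force: [-0.2, 0.3, 0.0]
gripper_width: 0.0526
time_s: 59.55
tcp_pos: [0.5202, -0.3125, 0.2158]
eef_rot: [-141.3, 88.1, -150.5]
contact_force: [0.5, 0.8, 0.2]
gripper_width: 0.0611
time_s: 60.05
tcp_pos: [0.4346, -0.5234, 0.2214]
eef_rot: [-141.7, 88.1, -151.0]
contact_force: [1.3, 0.4, 0.7]
gripper_width: 0.0613
time_s: 60.55
tcp_pos: [0.3899, -0.6077, 0.2232]
eef_rot: [-143.7, 88.1, -153.0]
contact_force: [0.3, 0.1, 0.8]
gripper_width: 0.0613
tray [ 0.5159 -0.3163] [ 0.9874 -0.1585] [np.float64(0.09730450824687627), np.float64(0.26481261344898815)]
tray cap [ 0.429  -0.3047  0.107 ] -87.5987892081837 -2.355346376390868
rack cap [0.5444 0.0663 0.108 ]
rack cap [0.4504 0.1353 0.108 ]
red [269.6667 209.6667]
```

View pics/c11.png

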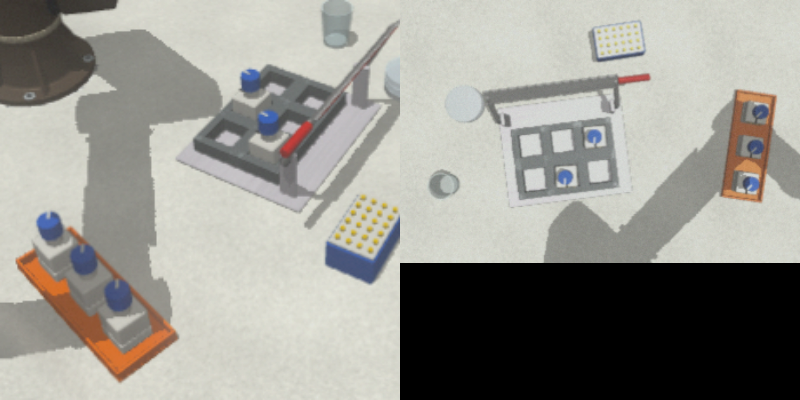

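All three bottles stand upright along the middle of the tray at (757,112), (755,148) and (747,183). B and E are in their pockets, the clamp is back and the bystanders are unmoved. Handing in.

```bash
python3 -c "
from plant import r
r.close_job(); s=r.get_state(); print(s['time_s'],s['contact_force'])"
```

```text
the job is handed in; nothing more can be done
the job is handed in; nothing more can be done
```

I handed the job in at about 61 s of the 210 s. As far as my checks show every step is done, though the hand-in gives no verdict.

**What I did:** I swung the clamp over until it pressed on the bottles (18 N) and twisted all five caps about 38° clockwise. Three were loose: far row middle, near row +y end and near row −y end. Wrist torque and the lines on the caps agreed on this. I then threw the clamp back and set the three loose bottles in the tray.

**Last checks:**
- **Loose bottles:** the final pictures show all three standing upright inside the tray. The final colour mask found only one of their caps, at (−88, −2) mm in the tray; the other two, in shadow, I judged from the picture and where I let them go.
- **Sound bottles:** both are in their pockets, within about 2 mm of their starting positions.
- **Clamp:** the handle is back where it started, at about 2.17 rad.
- **Tray and other things:** the tray was not seen to move by more than about 2 mm. The tip box, dishes and beaker look untouched.

**What disagreed:**
- **Tool height:** the reported tool height read 39 mm too low. My first grip on the handle closed on air because of it. I measured the error by touching the bench and corrected for it.
- **Tool tilt:** the tool drifted to about 2° off vertical by the end. I could not correct that, but it is within the 7° allowed.
- **Sound caps:** I did not measure how far these turned. I only saw the resistance and the small shift of their lines.

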